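# Clear the masher and lid the dish

### The job

Take the masher out of the glass dish and hang it by its eye on the hook of the utensil stand, then put the lid on the dish: tuck its edge under the steel strap, feel for the rim and lower the lid until it sits fully home and level on the rim. Handle the glass gently - no hard knocks or heavy pressing - and do not disturb the other things on the worktop.

Things in the scene. Friction and masses are not known exactly. Their poses are not given: they have to be found in the camera images.
- carrier: Fixed round dark wooden board, 224 mm across, 20 thick, with a rigid steel strap on its -x side. A greenish glass dish stands on it (inner floor 26 mm, rim 85 mm above the worktop; ears at +y and -y, 8 mm below the rim). The dish is NOT measured: its axis may lie up to 8 mm either way along x from the board's, none along y; it resists pushing. Origin: board's underside, on its axis, z up.
- rim_level (a point): Point on the carrier's axis at the height of the dish's rim, axes as the carrier; the true centre of the dish's mouth lies up to 8 mm from it, either way along x. The rim is 170 mm across outside, 160 mm inside (wall 5 mm).
- strap_edge (a point): Middle of the steel strap's inner edge, on its underside: 70 mm from the carrier's axis towards its -x, 12 mm above rim height. The strap, 60 mm wide (along y) and 4 thick, reaches from here outward over the dish's rim to its upright, whose inner face is 101 mm (outer 105) from the carrier's axis. Axes as the carrier.
- lid: Loose round clear glass lid, about 0.4 kg: disc 172 mm across, 5 thick; under it a collar 156 mm across (151 at its bottom), 12 deep, that drops inside the rim; on top a black bar handle. Origin: centre of the collar's underside, z up; disc's underside 12 mm, disc's top 17 mm above it. Lies flat at the start. Seated, the disc rests on the rim, the origin 12 mm below rim height.
- lid_handle (a point): Point to grip in the lid's black bar handle, on the lid's axis, 37 mm above the lid's origin, 20 mm above the disc's top, 12 mm below the handle's top. The bar is 16 mm thick (along x), 60 mm long (along y), 32 tall. Axes as the lid.
- masher: Potato masher, about 0.18 kg, standing upright in the dish at the start: steel disc foot 66 mm across, 8 thick; steel stem 10 thick; red grip 14 mm (along x) by 38 mm (along y), from 92 to 150 mm above the origin; on top a wire eye. Origin: centre of the foot's underside; z up along the stem.
- masher_grip (a point): Point in the red grip on the masher's axis, 130 mm above its origin; axes as the masher.
- masher_eye (a point): Centre of the eye, 163 mm above the masher's origin: a wire ring of 26 mm clear opening, 38 mm across outside, wire 6 thick; one looks through it along the masher's x axis.
- hook_seat (a point): Where the eye should hang on the hook: on the axis of a level brass bar 7 mm thick, 235 mm above the worktop, 55 mm from the post of a fixed utensil stand (post 12 thick, 250 tall; dark round base 90 across). The bar runs 78 mm from the post along this point's -x to a small upturned tip. x: from tip to post, z up. A hanging eye's centre is 9.5 mm lower.
- hook_tip (a point): End of the hook's upturned tip, 33 mm from hook_seat along its -x, 7 mm above the bar's axis (top of the metal 10.5 mm above that axis).
- salt: Bystander: small glass salt shaker, 38 mm across, 65 tall; origin: centre of its underside.
- ramekin: Bystander: white ramekin, 72 mm across, 42 tall; origin: centre of its underside.
- mill: Bystander: dark wooden pepper mill, 54 mm across, 160 tall; origin: centre of its underside.
- spices: Bystander: yellow spice jar with green cap, 52 mm across, 95 tall; origin: centre of its underside.
- mug: Bystander: blue mug, 76 mm across, 90 tall; origin: centre of its underside.
Things that resemble listed ones, but are neither listed nor needed, are in the scene too. What is shaped like the masher but pink or turquoise is not meant.

How it is judged (in metres and radians):
On the way, in this order (a step that is already met when the one before it is completed fails the run):
1. the masher hangs by its eye on the hook, let go (x of masher_eye in the frame of hook_seat between -0.03 and 0.05 m and y of masher_eye in the frame of hook_seat between -0.014 and 0.014 m and z of masher_eye in the frame of hook_seat between -0.016 and -0.003 m and angle between masher's own z axis and vertical below 0.35 rad and contact force between the fingers and masher below 0.05 N), for 0.2 s.
2. the lid sits seated and level on the dish's rim, under the strap (z of lid in the frame of rim_level between -0.015 and -0.0095 m and horizontal distance between lid and rim_level below 0.014 m and angle between lid's own z axis and vertical below 0.03 rad), for 0.2 s.
At the end, for the whole second after the job is handed in: Lid home on the dish: origin 9.5-15 mm below rim height, within 14 mm of the carrier's axis, tilt under 0.03 rad. Masher's eye on the hook's bar: -30 to +50 mm along x from hook_seat, within 14 mm sideways, 3-16 mm below; masher within 0.35 rad of upright. Both let go and at rest (all of step 1 and all of step 2 and linear speed of lid below 0.02 m/s and linear speed of masher below 0.05 m/s and contact force between the fingers and lid below 0.05 N); the robot touches nothing.
It fails at once if the lid is knocked or pressed on the dish or its strap with more than 80 N (contact force between lid and carrier above 80 N).
It fails at once if the salt shaker, ramekin, pepper mill, spice jar or mug is shifted by more than 40 mm (distance of any of salt, ramekin, mill, spices, mug from where it was at the start of the episode above 0.04 m).
It also fails if it takes over 66 s, if anything falls off the work surface, if the arm or the gripper's body presses on something with over 40 N, if the wrist force passes 120 N, or if a joint passes its speed limit or range.

### The arm

A 7-joint arm with a two-finger parallel gripper is mounted at the origin on the work surface. World frame = base frame: x ahead of the robot, y to its left, z up, the work surface at z = 0. Lengths are in mm, angles in rad, forces in N, time in s.
With the tool pointing down it reaches from about 400 to 875 mm from the base axis. Payload 6.5 kg.
Tool frame: the origin (TCP) lies on the centre line of the jaws, within the pads' length; the fingertips stand 17 mm ahead of it and the grasp point (between the pads) lies 2 mm behind it (r.tips_ahead is the distance from the TCP to the fingertips, in mm); x points along the fingers, z is the direction in which the jaws open and shut, and the axes are right-handed (so a half turn about x gives the same grasp; the last joint's range is limited). The gripper opens to 85 mm and grips with 20 to 120 N. Pads are 22 mm wide; open, the fingers measure 114 mm over their backs; the gripper's body (76 mm by 85 mm) begins 54 mm behind the grasp point. The pads swing forward as they close: fully open they stand 13 mm farther back than shut.
Start: joints at [-1.311, 0.536, -0.004, 1.538, 0.003, 1.067, -0.071], TCP at [208.039, 615.8, 218.79] pointing down, gripper open.
Joint ranges: [-2.7, 2.7], [-0.37, 2.16], [-1.27, 1.26], [0.24, 2.4], [-1.31, 4.45], [0.19, 1.91], [-2.76, 2.76]. Speed limits (rad/s): [2.39, 2.39, 3.14, 3.14, 3.14, 3.14, 3.14].

### API

Orientations are given as a 3x3 rotation matrix whose columns are the frame's x, y, z axes.
In Python, from bench import sense, read_camera, camera_info, r gives the robot as it stands. The module is installed in compiled form; this text tells all that it offers.
- The arm moves only by the tool step_arm, never from a script. Its argument "deltas" is a list of rows, each a list of 4 numbers: the shift along the tool's x, y, z in mm, then the turn about the tool's x in rad. A call has 1 to 5 rows; each row is the pose to reach, as a shift and turn from the pose commanded when the call began, along the tool's axes at that moment; what a row does not reach only later rows make up. A row lasts 1/8 s, in which the tool goes at most 62.5 mm and 10.7 degrees, less where a joint would pass 70% of its speed; a pose out of reach is approached as far as the arm can. A call with a gripper value outside its range is refused whole. "jaw" is the finger opening in mm, from 0 to 85.4, set as the call begins (left out, the last holds). The fingers move at their own pace and stop on an object; "grip_force" is the grip in N (left out, the last holds). Time passes only in rows, so rows that repeat a pose let the fingers close. It gives the time, the measured TCP pose, the force and the opening at its end, in the units of the state.
- sense(): the state, without advancing time (a new reading comes with each control period).
- read_camera(name): name is "scene" or "top" or "wrist"; returns (picture, depth): 384x512x3 uint8, red, green, blue; 384x512 float32, mm along the optical axis (not along the pixel's ray), 0 where there is no reading.
- camera_info(name): a dict with "fx", "fy", "cx", "cy" (pixels), "rvec" (rotation vector, rad) and "tvec" (3), from world to camera coordinates, as OpenCV has them. Camera axes: x right, y down, z forward; pixel columns grow to the right and rows downward; lengths in mm; the calibration is good to about 2 mm. The wrist camera is an equidistant fisheye: a pixel r from the principal point sees the ray r / f radians off the axis. A picture is of the moment at which its call begins: read the wrist's pose just before it. camera_info takes no time and is no camera call; for the wrist camera it gives the pose at the moment of the call.
- r.close_job(): hands the job in, once; it reports no verdict.
The state is a dict: "time_s": time; "joints": joint angles; "qvel": joint speeds; "tau": joint torques, N m; "position": TCP position; "eef_rot": TCP orientation; "wrist_force": force on the tool from outside, world axes, zero at the start; "wrist_torque": the same for the moment, N m; "opening": finger opening in mm.
Only numpy, scipy, OpenCV 4.12 (cv2) and the standard library are available. Lean on these libraries where they do the work, as an engineer would, in place of code of your own. Each camera call takes 0.05 s, during which the arm holds its last target. There are 200 camera calls.

## Working session

There is one attempt and no reset: what is moved stays moved. The work goes in short steps, Python scripts to look and compute and a tool call to move; the robot and the scene stay as the last step left them, time stands still between calls to the robot, and variables do not carry over. Pictures are saved under pics/ and viewed, about 8 in all and at most 12, crops included, and the job is handed in when it is done.

Besides the shell and the picture viewer there is one more tool, called after ">>>" by a JSON object that holds its "op" and its "data", one argument or row to a line. step_arm: Moves the arm, as the interface text tells. Its arguments: {"type":"object","properties":{"deltas":{"type":"array"},"jaw":{"type":"number"},"grip_force":{"type":"number"}},"required":["deltas"]}

```bash
mkdir -p pics
cat > h.py <<'E'
import numpy as np, cv2
from bench import sense, read_camera, camera_info, r
def snap(n):
    ci=camera_info(n); im,d=read_camera(n); return ci,im,d
def cloud(ci,d):
    v,u=np.mgrid[:d.shape[0],:d.shape[1]]
    R=cv2.Rodrigues(np.array(ci["rvec"],float))[0]; t=np.array(ci["tvec"],float).ravel()
    P=np.stack([(u-ci["cx"])/ci["fx"]*d,(v-ci["cy"])/ci["fy"]*d,d],-1)
    return (P-t)@R
def ray(ci,u,v,z):
    R=cv2.Rodrigues(np.array(ci["rvec"],float))[0]; t=np.array(ci["tvec"],float).ravel()
    c=-R.T@t; q=R.T@np.array([(u-ci["cx"])/ci["fx"],(v-ci["cy"])/ci["fy"],1])
    return c+q*(z-c[2])/q[2]
E
python3 - <<'E'
from h import *
import pickle
D={}
for n in("scene","top"):
    ci,im,d=snap(n); D[n]=(ci,im,d)
    cv2.imwrite(f"pics/{n}0.png",cv2.resize(im[...,::-1],(800,600)))
    R=cv2.Rodrigues(np.array(ci["rvec"],float))[0]; print(n,ci["fx"],-R.T@np.array(ci["tvec"]).ravel(),R.round(2).tolist())
pickle.dump(D,open("d0.pkl","wb"))
s=sense();print(s["time_s"],s["position"],np.round(s["eef_rot"],3))
E
```

```text
scene 353.2104830075489 [958.58893857 490.81372265 876.03188958] [[-0.66, 0.75, -0.02], [0.54, 0.45, -0.71], [-0.52, -0.48, -0.7]]
top 404.3264380849383 [ 368.93348525   -5.65619964 1320.81670971] [[0.01, -1.0, -0.01], [-1.0, -0.01, -0.1], [0.1, 0.01, -1.0]]
0.1 [207.88245173 615.25367447 217.97674016] [[-0.    -0.947  0.32 ]
 [-0.002  0.32   0.947]
 [-1.    -0.    -0.002]]
```

View pics/scene0.png

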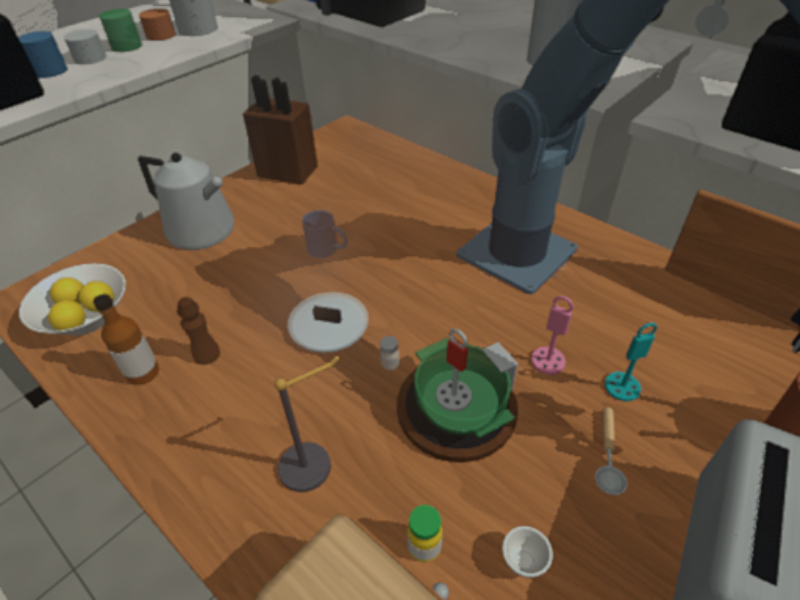

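View pics/top0.png

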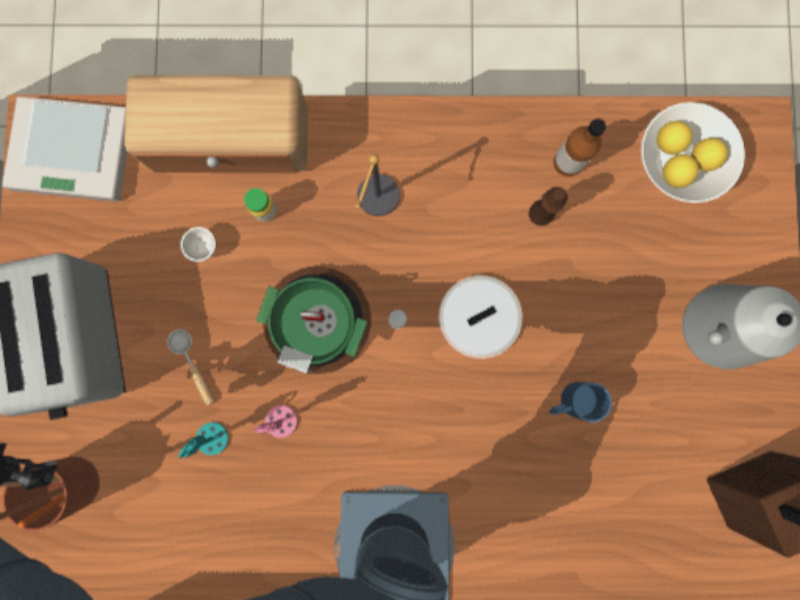

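The scene view shows the red masher in the green dish (460,390), the lid with its black bar (327,315), and the hook from (282,384) to its tip at (338,360). The top view shows the dish at (315,320) with its strap at (295,358), the lid at (480,316), and the hook from (374,158) to (360,205).

Run:
```python
from h import *
import pickle
D=pickle.load(open("d0.pkl","rb")); print("tips",r.tips_ahead)
def box(n,u0,v0,u1,v1,cond):
    ci,im,d=D[n]; P=cloud(ci,d); k=512/800
    m=np.zeros(d.shape,bool); m[int(v0*k):int(v1*k),int(u0*k):int(u1*k)]=1
    h=cv2.cvtColor(im,cv2.COLOR_RGB2HSV).astype(int)
    m&=cond(h,P)&(d>0); return P[m],np.argwhere(m),ci
def rep(l,P,uv):
    if len(P)<3: print(l,len(P));return
    c=np.median(P,0); q=P[:,:2]-P[:,:2].mean(0); w,v=np.linalg.eigh(q.T@q/len(q))
    print(l,len(P),"mean",P.mean(0).round(1),"min",np.percentile(P,2,0).round(1),"max",np.percentile(P,98,0).round(1),"ax",v[:,1].round(3),"sd",np.sqrt(w).round(1))
red=lambda h,P:((h[...,0]<6)|(h[...,0]>174))&(h[...,1]>150)&(P[...,2]>110)
rep("red top",*box("top",290,300,345,335,red)[:2]); rep("red scene",*box("scene",430,320,480,380,red)[:2])
blk=lambda h,P:(h[...,2]<70)&(P[...,2]<70)
rep("handle top",*box("top",455,295,505,335,blk)[:2]); rep("handle scene",*box("scene",305,300,350,330,blk)[:2])
rep("lid top",*box("top",432,270,530,362,lambda h,P:(h[...,1]<50)&(h[...,2]>120)&(P[...,2]<40))[:2])
rep("lid scene",*box("scene",280,285,375,355,lambda h,P:(h[...,1]<50)&(h[...,2]>120)&(P[...,2]<40))[:2])
br=lambda h,P:(h[...,0]>14)&(h[...,0]<32)&(h[...,1]>120)&(P[...,2]>200)&(P[...,2]<265)
for n,b in(("top",(350,145,390,215)),("scene",(270,350,345,395))):
    P,uv,ci=box(n,*b,br); rep("brass "+n,P,uv)
    # ends via pixel line -> z=235 plane
    Q=np.array([ray(ci,v,u,235) for u,v in uv]); 
    c=Q.mean(0); ax=np.linalg.svd(Q[:,:2]-c[:2])[2][0]; s=(Q[:,:2]-c[:2])@ax
    print("  line@235",c.round(1),ax.round(3),(c[:2]+ax*s.min()).round(1),(c[:2]+ax*s.max()).round(1))
rep("post",*box("scene",275,390,310,445,lambda h,P:(P[...,2]>40)&(P[...,2]<225))[:2])
st=lambda h,P:(h[...,1]<60)&(P[...,2]>92)&(P[...,2]<112)
rep("strap top",*box("top",270,340,320,375,st)[:2]); rep("strap scene",*box("scene",480,335,520,385,st)[:2])
g=lambda h,P:(h[...,0]>50)&(h[...,0]<85)&(h[...,1]>80)&(P[...,2]>80)&(P[...,2]<92)
for n,b in(("top",(245,265,380,375)),("scene",(400,330,525,440))):
    P,uv,_=box(n,*b,g); rep("rim "+n,P,uv)
P,uv,_=box("top",245,265,380,375,lambda h,P:(h[...,0]>50)&(h[...,0]<85)&(h[...,1]>80)&(P[...,2]>66)&(P[...,2]<81)); rep("ears",P,uv)
bd=lambda h,P:(P[...,2]>16)&(P[...,2]<24)&(h[...,2]<110)
P,uv,_=box("top",255,265,380,380,bd);rep("board",P,uv)
(c,rr)=cv2.minEnclosingCircle(P[:,:2].astype(np.float32));print("board circ",c,rr)
ci,im,d=D["top"]; cv2.imwrite("pics/crop1.png",np.hstack([cv2.resize(im[165:245,155:245,::-1],(450,400),interpolation=2),cv2.resize(im[90:140,215:260,::-1],(360,400),interpolation=2)]))
```

```text
tips 17.0
red top 25 mean [451.9 147.9 174. ] min [449.6 134.5 158.9] max [457.3 166.1 180.7] ax [-0.066  0.998] sd [ 2.1 10.5]
red scene 162 mean [461.4 156.6 151.8] min [456.7 137.9 124.4] max [463.5 171.7 177. ] ax [-0.041  0.999] sd [ 1.5 10.4]
handle top 66 mean [ 467.6 -172.9   49.3] min [ 452.3 -197.8   45.2] max [ 483.1 -149.2   53.6] ax [-0.485  0.874] sd [ 3.3 16.8]
handle scene 132 mean [ 471.3 -170.7   39.1] min [ 457.  -195.4   20.1] max [ 485.7 -146.9   51. ] ax [-0.475  0.88 ] sd [ 2.9 16.3]
lid top 2051 mean [ 469.  -175.3   17.6] min [ 392.5 -251.4   11.8] max [544.8 -99.8  23.4] ax [0.378 0.926] sd [43.2 43.5]
lid scene 1312 mean [ 473.1 -170.3   18. ] min [ 393.5 -250.9   14.4] max [545.1 -96.3  21.3] ax [-0.324  0.946] sd [44.2 44.9]
brass top 87 mean [695.3  49.2 243. ] min [642.9  33.7 234.8] max [732.   66.6 253.3] ax [-0.948  0.317] sd [ 2.6 29.3]
  line@235 [697.7  49.6 235. ] [-0.953  0.304] [736.8  37.1] [643.1  67. ]
brass scene 170 mean [693.7  51.4 241.1] min [642.7  36.7 234.1] max [732.9  68.4 250.6] ax [-0.959  0.283] sd [ 2.6 31. ]
  line@235 [691.2 
[... 246 characters left out ...]
21.8 106.9] ax [0.333 0.943] sd [10.1 17.3]
strap scene 210 mean [377.6 193.5 101.6] min [356.7 164.6  98.2] max [399.1 222.6 104.7] ax [0.335 0.942] sd [10.2 17.7]
rim top 289 mean [461.3 161.5  84.3] min [373.   67.3  80.2] max [533.4 255.8  90.5] ax [0.322 0.947] sd [47.2 69. ]
rim scene 303 mean [479.3 174.3  84.4] min [377.7  79.7  80.1] max [535.7 250.5  88.1] ax [0.117 0.993] sd [47.1 61.8]
ears 352 mean [457.3 170.4  76.4] min [389.4  61.6  67.6] max [531.2 269.   80.9] ax [0.35  0.937] sd [30.3 87.6]
board 809 mean [480.4 136.5  20.3] min [357.9  57.9  16.4] max [565.1 264.8  23.7] ax [-0.993 -0.116] sd [59.9 71.1]
board circ (458.80865478515625, 163.6067352294922) 111.1446533203125
```

View pics/crop1.png

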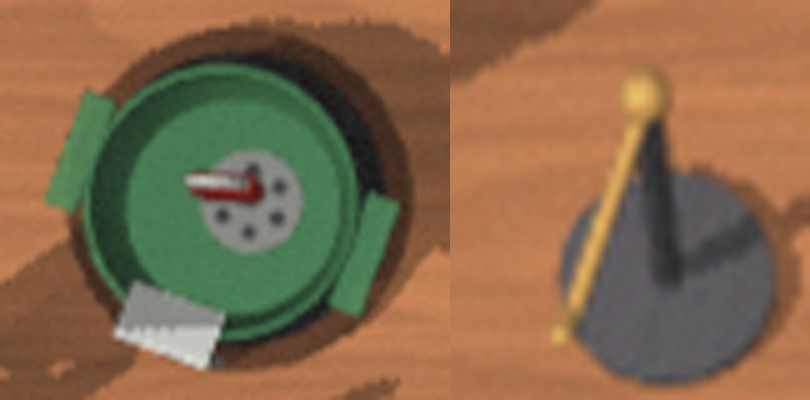

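The crop shows the strap pointing down-left, the masher foot at (250,202), and the hook bar from its ball (645,97) to its tip (562,335). Next I'll rise and move over the dish.

>>> {"op": "step_arm", "data": {
  "deltas": [
    [-60, 0, 0, 0],
    [-112, -20, -19, 0],
    [-112, -62, -58, 0],
    [-112, -104, -98, 0],
    [-112, -146, -138, 0]
  ]
}}

```text
time_s: 0.72
position: [302.8, 436.4, 330.6]
eef_rot: [[0.0, -0.947, 0.32], [-0.0, 0.32, 0.947], [-1.0, -0.0, -0.0]]
wrist_force: [1.2, 0.0, -0.7]
opening: 85.2
```

>>> {"op": "step_arm", "data": {
  "deltas": [
    [0, -42, -40, -0.18],
    [0, -84, -79, -0.36],
    [0, -126, -118, -0.38],
    [0, -168, -158, -0.38],
    [0, -205, -193, -0.38]
  ]
}}

```text
time_s: 1.35
position: [435.2, 187.6, 330.7]
eef_rot: [[-0.0, -0.999, -0.053], [-0.0, -0.053, 0.999], [-1.0, 0.0, -0.0]]
wrist_force: [0.6, 0.7, 0.1]
opening: 85.3
```

```bash
cat >> h.py <<'E'
def wrays(ci,uv):
    uv=np.atleast_2d(uv).astype(float); q=uv-[ci["cx"],ci["cy"]]; q=q/[ci["fx"],ci["fy"]]
    th=np.linalg.norm(q,axis=1); s=np.where(th>1e-9,np.sin(th)/np.maximum(th,1e-9),1)
    dc=np.c_[q*s[:,None],np.cos(th)]
    R=cv2.Rodrigues(np.array(ci["rvec"],float))[0]; t=np.array(ci["tvec"],float).ravel()
    return -R.T@t, dc, R
def wplane(ci,uv,z):
    c,dc,R=wrays(ci,uv); q=dc@R; return c+q*((z-c[2])/q[:,2])[:,None]
def wcloud(ci,d):
    v,u=np.mgrid[:d.shape[0],:d.shape[1]]
    c,dc,R=wrays(ci,np.c_[u.ravel(),v.ravel()])
    P=dc/np.maximum(dc[:,2:],.05)*d.reshape(-1,1)
    return (c+P@R).reshape(d.shape+(3,))
def go(x,y,z,zdir=None,s=None):
    "tool-axis delta to reach world x,y,z with jaw axis zdir (mod pi)"
    s=s or sense(); R=np.array(s["eef_rot"]); d=R.T@(np.array([x,y,z])-s["position"]); a=0
    if zdir is not None:
        w=R.T@np.array([zdir[0],zdir[1],0]); a=np.arctan2(-w[1],w[2]); a=(a+np.pi/2)%np.pi-np.pi/2
    print("go",d.round(1),round(a,3))
E
python3 - <<'E'
from h import *
import pickle
s=sense();print(s["time_s"],np.round(s["position"],1),np.round(s["eef_rot"],3).tolist(),s["joints"][6],np.round(s["wrist_force"],1))
ci,im,d=snap("wrist"); pickle.dump((ci,im,d),open("w1.pkl","wb"))
cv2.imwrite("pics/w1.png",cv2.resize(im[...,::-1],(800,600)))
P=wcloud(ci,d);print("cam",wrays(ci,[[0,0]])[0].round(1))
h=cv2.cvtColor(im,cv2.COLOR_RGB2HSV).astype(int)
m=((h[...,0]<6)|(h[...,0]>174))&(h[...,1]>150)&(d>0)&(P[...,2]>110)
Q=P[m];print("red",len(Q),Q.mean(0).round(1),np.percentile(Q,2,0).round(1),np.percentile(Q,98,0).round(1))
m=(h[...,1]<60)&(d>0)&(P[...,2]>28)&(P[...,2]<42)&(abs(P[...,0]-455)<80)&(abs(P[...,1]-160)<75)
Q=P[m];print("foot",len(Q)); 
if len(Q)>5: print(Q.mean(0).round(1),cv2.minEnclosingCircle(Q[:,:2].astype(np.float32)))
E
```

```text
1.35 [435.2 187.6 330.7] [[-0.0, -0.999, -0.053], [-0.0, -0.053, 0.999], [-1.0, 0.0, -0.0]] 1.150482707807903 [0.6 0.7 0.1]
cam [366.6 184.4 485.2]
red 552 [452.7 146.3 187.9] [ 422.1 -289.8  122.2] [681.9 246.6 438.1]
foot 1021
[447.2 156.6  33.5] ((450.57635498046875, 166.4542999267578), 74.74146270751953)
```

View pics/w1.png

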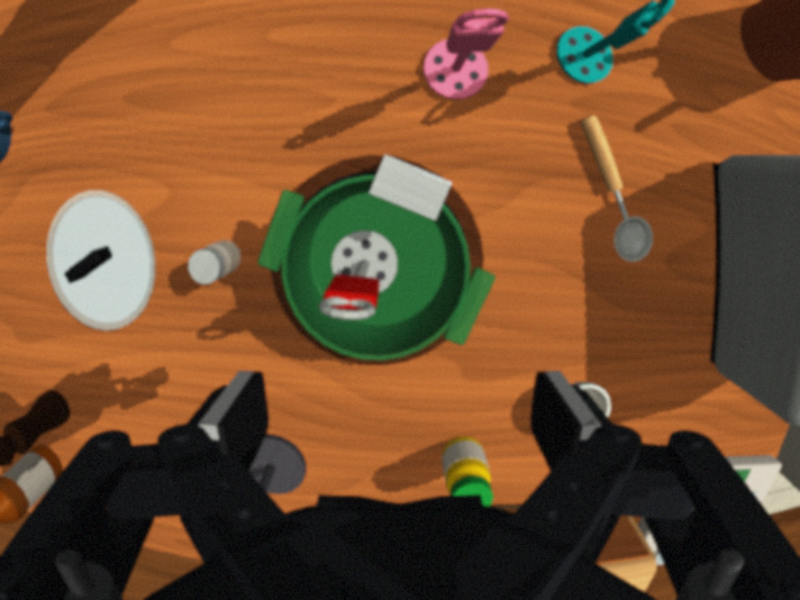

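The wrist view shows the foot at (365,262), the red grip at (350,292), and the strap at (410,187). Next I'll get precise foot, grip and eye positions.

Run:
```python
from h import *
import pickle
ci,im,d=pickle.load(open("w1.pkl","rb")); P=wcloud(ci,d); h=cv2.cvtColor(im,cv2.COLOR_RGB2HSV).astype(int)
k=.64
W=np.array([[365*k,262*k]]);print("foot px@34",wplane(ci,W,34).round(1))
b=np.zeros(d.shape,bool); b[int(225*k):int(325*k),int(310*k):int(410*k)]=1
m=b&(h[...,1]<90)&(P[...,2]>28)&(P[...,2]<42); Q=P[m]; print("foot",len(Q),Q.mean(0).round(1),cv2.minEnclosingCircle(Q[:,:2].astype(np.float32)))
red=b&((h[...,0]<6)|(h[...,0]>174))&(h[...,1]>150)
m=red&(P[...,2]>100)&(P[...,2]<168); Q=P[m]; print("grip face",len(Q),Q.mean(0).round(1),Q.min(0).round(1),Q.max(0).round(1))
q=Q[:,:2]-Q[:,:2].mean(0);print(np.linalg.svd(q,full_matrices=False)[2][0])
m=red&(P[...,2]>=168)&(P[...,2]<182);Q=P[m]; print("grip top",len(Q),Q.mean(0).round(1),Q.min(0).round(1),Q.max(0).round(1))
m=b&(P[...,2]>190)&(P[...,2]<215); Q=P[m]; print("eye top",len(Q),Q.mean(0).round(1),Q.min(0).round(1),Q.max(0).round(1))
if len(Q)>3:
  q=Q[:,:2]-Q[:,:2].mean(0);print(np.linalg.svd(q,full_matrices=False)[2][0])
```

```text
foot px@34 [[453.1 156.   34. ]]
foot 1023 [448.2 155.9  33.5] ((468.4542236328125, 145.98741149902344), 48.658355712890625)
grip face 244 [447.3 156.1 148.9] [446.1 138.7 125.5] [450.7 173.1 168. ]
[0.06435158 0.99792729]
grip top 221 [450.5 155.7 173.9] [446.3 137.6 168. ] [459.7 172.8 178.6]
eye top 222 [453.4 155.3 202.3] [450.5 136.3 190.1] [457.4 172.7 208.1]
[0.05032895 0.9987327 ]
```

Run:
```python
from h import *
go(454,155.6,162,(0.02,1))
```

```text
go [168.9 -14.3 -25.1] 0.065
```

>>> {"op": "step_arm", "data": {
  "deltas": [
    [0, -14, -25, 0.065],
    [50, -14.3, -25.1, 0.065],
    [90, -14.3, -25.1, 0.065],
    [110, -14.3, -25.1, 0.065],
    [110, -14.3, -25.1, 0.065]
  ]
}}

```text
time_s: 2.02
position: [449.3, 165.3, 219.4]
eef_rot: [[-0.003, -1.0, 0.011], [-0.002, 0.011, 1.0], [-1.0, 0.003, -0.002]]
wrist_force: [-0.1, 0.2, -0.5]
opening: 85.2
```

Run:
```python
from h import *
s=sense(); go(454,155.6,162,(0.02,1),s); print(s["position"],s["wrist_force"])
ci,im,d=snap("wrist"); P=wcloud(ci,d)
cv2.imwrite("pics/w2.png",cv2.resize(im[...,::-1],(800,600)))
h=cv2.cvtColor(im,cv2.COLOR_RGB2HSV).astype(int)
red=((h[...,0]<6)|(h[...,0]>174))&(h[...,1]>150)&(abs(P[...,0]-455)<25)&(abs(P[...,1]-156)<30)
for a,b in((110,168),(168,182)):
  Q=P[red&(P[...,2]>a)&(P[...,2]<b)];print(len(Q),Q.mean(0).round(1),Q.min(0).round(1),Q.max(0).round(1),np.linalg.svd(Q[:,:2]-Q[:,:2].mean(0),full_matrices=False)[2][0])
```

```text
go [57.4 -5.  -9.5] 0.009
[449.25929056 165.29503672 219.39777861] [-0.07405916  0.17356154 -0.45102549]
652 [447.4 155.2 148.7] [446.2 137.7 124.4] [449.5 172.5 168. ] [0.05270739 0.99861   ]
571 [450.8 155.  173.8] [446.4 136.8 168.1] [460.1 172.8 180.8] [0.0493572  0.99878119]
```

View pics/w2.png

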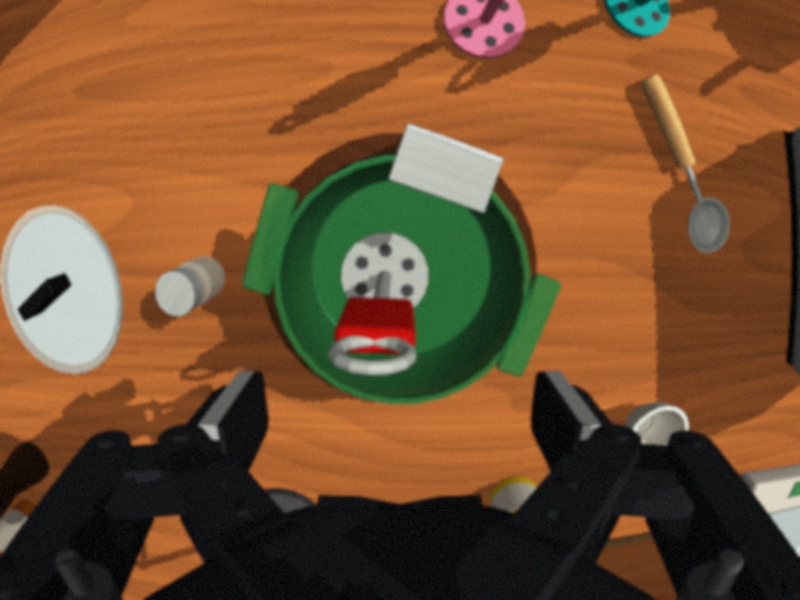

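Run:
```python
from h import *
s=sense(); go(454,155.4,162,(0.045,1),s); print(s["time_s"],s["position"],np.round(s["qvel"],3))
```

```text
go [ 58.6  -4.  -10.2] 0.034
2.075 [450.20751178 165.66742554 220.64591992] [ 0.001 -0.025  0.002 -0.024  0.003  0.003  0.001]
```

>>> {"op": "step_arm", "data": {
  "deltas": [
    [0, -4, -10.2, 0.034],
    [20, -4, -10.2, 0.034],
    [40, -4, -10.2, 0.034],
    [58, -4, -10.2, 0.034],
    [58, -4, -10.2, 0.034]
  ]
}}

```text
time_s: 2.7
position: [454.3, 154.6, 162.8]
eef_rot: [[-0.001, -0.999, 0.047], [-0.001, 0.047, 0.999], [-1.0, 0.0, -0.001]]
wrist_force: [-0.1, 0.6, -0.9]
opening: 85.4
```

>>> {"op": "step_arm", "data": {
  "deltas": [
    [0, 0, 0, 0],
    [0, 0, 0, 0],
    [0, 0, 0, 0],
    [0, 0, 0, 0]
  ],
  "jaw": 20,
  "grip_force": 40
}}

```text
time_s: 3.2
position: [455.0, 155.4, 163.6]
eef_rot: [[0.002, -0.999, 0.045], [0.001, 0.045, 0.999], [-1.0, -0.002, 0.001]]
wrist_force: [0.3, -1.1, 6.3]
opening: 35.0
```

>>> {"op": "step_arm", "data": {
  "deltas": [
    [0, 0, 0, 0],
    [-15, 0, 0, 0],
    [-40, 0, 0, 0],
    [-70, 0, 0, 0],
    [-90, 0, 0, 0]
  ]
}}

```text
time_s: 3.82
position: [454.3, 155.4, 254.7]
eef_rot: [[0.001, -0.999, 0.045], [0.001, 0.045, 0.999], [-1.0, -0.001, 0.001]]
wrist_force: [-0.0, -0.1, -1.0]
opening: 35.2
```

Run:
```python
from h import *
s=sense(); print(s["time_s"],s["position"],s["opening"],s["wrist_force"])
ci,im,d=snap("wrist"); P=wcloud(ci,d)
cv2.imwrite("pics/w3.png",cv2.resize(im[...,::-1],(800,600)))
h=cv2.cvtColor(im,cv2.COLOR_RGB2HSV).astype(int)
red=((h[...,0]<6)|(h[...,0]>174))&(h[...,1]>150)&(abs(P[...,0]-455)<40)&(abs(P[...,1]-156)<40)&(P[...,2]>150)
Q=P[red];print(len(Q),Q.mean(0).round(1),Q.min(0).round(1),Q.max(0).round(1),np.linalg.svd(Q[:,:2]-Q[:,:2].mean(0),full_matrices=False)[2][0])
u=(.045,.999)
```

```text
3.825 [454.32378613 155.42957476 254.72980635] 35.21981957370847 [-0.03462892 -0.12017565 -0.99655002]
2441 [448.5 155.9 251.4] [434.7 125.9 214.7] [459.7 191.5 368.7] [0.05567858 0.99844874]
```

View pics/w3.png

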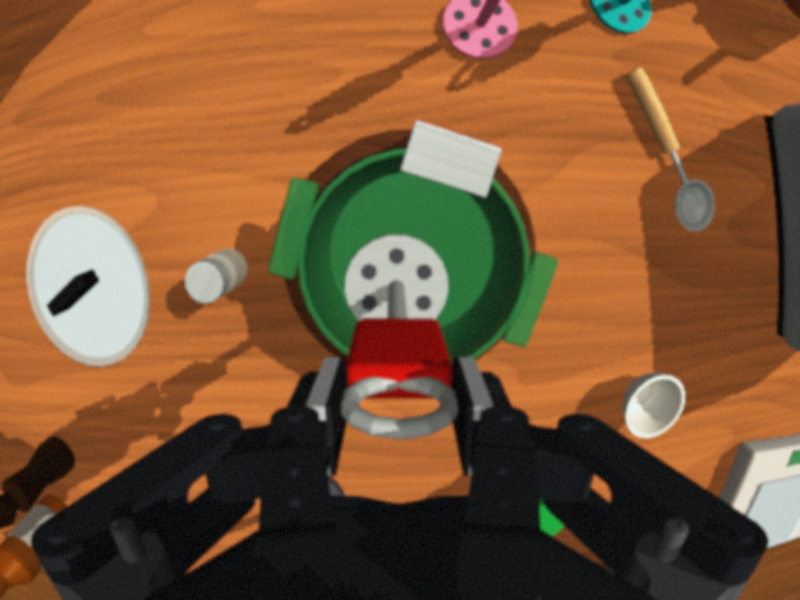

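The masher is gripped and lifted, with the eye at (400,405) between the fingers. Next I'll move to the pre-hook pose.

Run:
```python
from h import *
go(611,76.6,254,(.306,.952)); go(611,76.6,213,(.306,.952))
```

```text
go [   3.3 -158.8  -72.2] 0.266
go [  44.3 -158.6  -72.3] 0.266
```

>>> {"op": "step_arm", "data": {
  "deltas": [
    [0, -45, -20, 0.08],
    [0, -95, -43, 0.18],
    [0, -135, -61, 0.266],
    [0, -158.8, -72.2, 0.266],
    [0, -158.8, -72.2, 0.266]
  ]
}}

```text
time_s: 4.5
position: [610.4, 74.4, 252.2]
eef_rot: [[-0.0, -0.951, 0.308], [-0.001, 0.308, 0.951], [-1.0, -0.0, -0.002]]
wrist_force: [-0.2, -0.3, -1.7]
opening: 35.0
```

>>> {"op": "step_arm", "data": {
  "deltas": [
    [20, 0, 0, 0],
    [38, 0, 0, 0],
    [38, 0, 0, 0],
    [38, 0, 0, 0]
  ]
}}

```text
time_s: 5.0
position: [609.7, 76.4, 215.3]
eef_rot: [[0.001, -0.952, 0.306], [0.0, 0.306, 0.952], [-1.0, -0.0, 0.0]]
wrist_force: [0.1, 0.3, -1.5]
opening: 34.9
```

Run:
```python
from h import *
import pickle
s=sense(); print(s["time_s"],s["position"],s["opening"],s["wrist_force"],np.round(s["eef_rot"],3)[:,2])
ims=[]
hd=np.array([.952,-.306]);hn=np.array([.306,.952])
for n in("scene","top"):
    ci,im,d=snap(n); P=cloud(ci,d); h=cv2.cvtColor(im,cv2.COLOR_RGB2HSV).astype(int)
    red=((h[...,0]<6)|(h[...,0]>174))&(h[...,1]>150)&(np.hypot(P[...,0]-611,P[...,1]-77)<40)
    Q=P[red]; print(n,"red",len(Q), Q.mean(0).round(1) if len(Q) else "",Q.min(0).round(1),Q.max(0).round(1))
    m=(abs(P[...,0]-611)<35)&(abs(P[...,1]-77)<35)&(h[...,1]<60)&(h[...,2]>90)&(P[...,2]>205)&(P[...,2]<275);Q=P[m]
    if len(Q): print("gray",len(Q),Q.mean(0).round(1),Q.min(0).round(1),Q.max(0).round(1))
    br=(h[...,0]>14)&(h[...,0]<32)&(h[...,1]>120)&(P[...,2]>200)&(P[...,2]<265)&(P[...,0]>625)&(P[...,0]<760)&(abs(P[...,1]-50)<40);Q=P[br]
    print("brass",len(Q),Q[Q[:,0]<650].mean(0).round(1),Q.min(0).round(1),Q.max(0).round(1))
    if n=="scene":c=im[180:290,160:270]
    else:c=im[90:160,200:270]
    ims.append(cv2.resize(c[...,::-1],(400,400),interpolation=2))
cv2.imwrite("pics/c4.png",np.hstack(ims))
```

```text
5.0 [609.65186964  76.37299469 215.3100985 ] 34.93134915538646 [ 0.12056997  0.27557439 -1.46838212] [0.306 0.952 0.   ]
scene red 112 [616.9  80.7 201.5] [610.   57.5 176.1] [621.7  94.4 230.2]
gray 17 [610.9  64.8 242.1] [605.4  49.7 227.6] [625.6  90.7 269. ]
brass 167 [644.6  65.9 242.6] [639.5  33.8 233.5] [734.   69.8 252.2]Traceback (most recent call last):
  File "<stdin>", line 9, in <module>
    return umr_minimum(a, axis, None, out, keepdims, initial, where)
ValueError: zero-size array to reduction operation minimum which has no identity
```

Run:
```python
from h import *
ci,im,d=snap("scene"); ci2,im2,d2=snap("wrist")
a=cv2.resize(im[200:290,170:270,::-1],(400,360),interpolation=2); b=cv2.resize(im2[...,::-1],(400,300)); b=np.vstack([b,np.zeros((60,400,3),np.uint8)])
cv2.imwrite("pics/c4.png",np.hstack([a,b]))
```

```text
(no output)
```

View pics/c4.png

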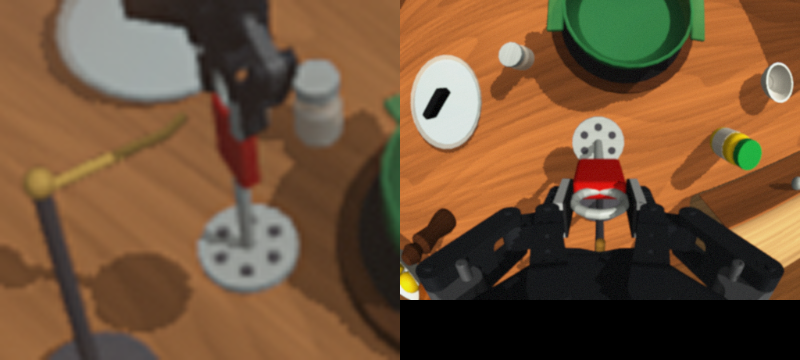

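The wrist view shows the hook tip directly behind the eye and centred on it, so I'll thread it slowly.

>>> {"op": "step_arm", "data": {
  "deltas": [
    [1, -12, 0, 0],
    [1, -24, 0, 0],
    [1, -36, 0, 0],
    [1, -43, 0, 0],
    [1, -43, 0, 0]
  ]
}}

```text
time_s: 5.82
position: [651.0, 62.5, 213.6]
eef_rot: [[-0.0, -0.952, 0.306], [-0.0, 0.306, 0.952], [-1.0, -0.0, -0.0]]
wrist_force: [-0.5, 0.3, -1.0]
opening: 35.0
```

>>> {"op": "step_arm", "data": {
  "deltas": [
    [0, -10, 0, 0],
    [0, -20, 0, 0],
    [0, -20, 0, 0],
    [3, -20, 0, 0],
    [6, -20, 0, 0]
  ]
}}

```text
time_s: 6.45
position: [669.3, 57.0, 207.5]
eef_rot: [[-0.0, -0.952, 0.306], [0.0, 0.306, 0.952], [-1.0, 0.0, 0.0]]
wrist_force: [-0.9, -0.3, -1.4]
opening: 34.7
```

>>> {"op": "step_arm", "data": {
  "deltas": [
    [2, 0, 0, 0],
    [4, 0, 0, 0],
    [5.5, 0, 0, 0],
    [7, 0, 0, 0],
    [7, 0, 0, 0]
  ]
}}

```text
time_s: 7.08
position: [669.5, 56.9, 200.7]
eef_rot: [[-0.0, -0.952, 0.306], [0.0, 0.306, 0.952], [-1.0, 0.0, -0.0]]
wrist_force: [0.6, 0.2, -2.3]
opening: 34.7
```

>>> {"op": "step_arm", "data": {
  "deltas": [
    [1, 0, 0, 0],
    [2, 0, 0, 0],
    [2, 0, 0, 0]
  ]
}}

```text
time_s: 7.45
position: [670.0, 56.8, 199.7]
eef_rot: [[0.001, -0.952, 0.306], [0.0, 0.306, 0.952], [-1.0, -0.001, 0.001]]
wrist_force: [-2.0, -0.3, 4.7]
opening: 35.1
```

Run:
```python
from h import *
s=sense(); print(s["time_s"],s["position"],s["opening"],s["wrist_force"])
ci,im,d=snap("scene"); ci2,im2,d2=snap("wrist")
a=cv2.resize(im[190:290,150:250,::-1],(400,400),interpolation=2); b=cv2.resize(im2[180:330,150:362,::-1],(400,283)); b=np.vstack([b,np.zeros((117,400,3),np.uint8)])
cv2.imwrite("pics/c5.png",np.hstack([a,b]))
```

```text
7.45 [669.98221442  56.77656347 199.71421191] 35.06670014497586 [-1.97998287 -0.2588458   4.7427138 ]
```

View pics/c5.png

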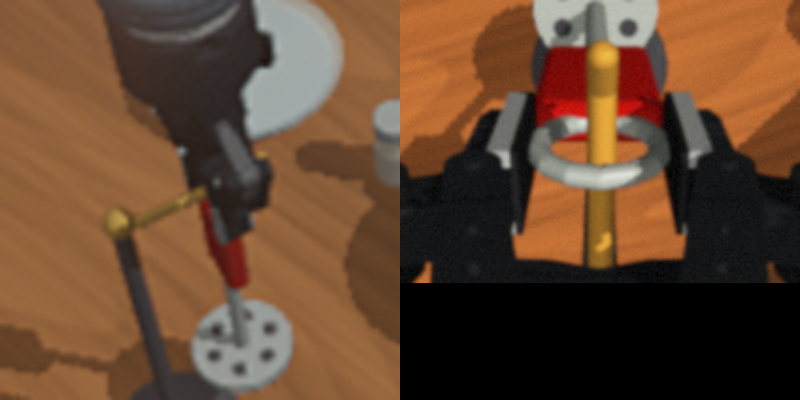

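The bar runs through the eye at (600,150) and about 6 N of contact is felt, so I'll release.

>>> {"op": "step_arm", "data": {
  "deltas": [
    [-1, 0, 0, 0],
    [-1, 0, 0, 0],
    [-1, 0, 0, 0],
    [-1, 0, 0, 0],
    [-1, 0, 0, 0]
  ],
  "jaw": 64
}}

```text
time_s: 8.18
position: [669.5, 56.8, 199.7]
eef_rot: [[-0.0, -0.952, 0.306], [-0.0, 0.306, 0.952], [-1.0, 0.0, -0.0]]
wrist_force: [-0.1, -0.4, -0.6]
opening: 64.1
```

>>> {"op": "step_arm", "data": {
  "deltas": [
    [-12, 0, 0, 0],
    [-30, 0, 0, 0],
    [-55, 0, 0, 0],
    [-85, 0, 0, 0],
    [-110, 0, 0, 0]
  ]
}}

```text
time_s: 8.8
position: [670.1, 56.7, 312.9]
eef_rot: [[0.003, -0.952, 0.306], [0.0, 0.306, 0.952], [-1.0, -0.002, 0.001]]
wrist_force: [0.5, 0.2, -0.6]
opening: 64.4
```

Run:
```python
from h import *
s=sense(); print(s["time_s"],s["position"],s["opening"],s["wrist_force"])
ci,im,d=snap("scene"); ci2,im2,d2=snap("wrist")
P=cloud(ci,d);h=cv2.cvtColor(im,cv2.COLOR_RGB2HSV).astype(int)
red=((h[...,0]<6)|(h[...,0]>174))&(h[...,1]>150)&(np.hypot(P[...,0]-670,P[...,1]-57)<50);Q=P[red];print(len(Q),Q.mean(0).round(1),Q.min(0).round(1),Q.max(0).round(1))
go(468,-170,200,(-.48,.877),s)
```

```text
8.8 [670.11857055  56.71947347 312.87181924] 64.35514298978916 [ 0.53253844  0.20214644 -0.58940731]
113 [677.6  66.9 191.6] [671.   43.  159.3] [682.6  76.9 214.9]
go [ 112.3  123.3 -277.8] -0.812
```

>>> {"op": "step_arm", "data": {
  "deltas": [
    [0, 24, -54, -0.17],
    [0, 48, -108, -0.35],
    [0, 72, -162, -0.53],
    [20, 96, -216, -0.7],
    [60, 120, -270, -0.812]
  ],
  "jaw": 85
}}

```text
time_s: 9.52
position: [477.0, -160.1, 255.6]
eef_rot: [[0.004, -0.875, -0.484], [-0.001, -0.484, 0.875], [-1.0, -0.003, -0.003]]
wrist_force: [0.8, -0.4, -0.0]
opening: 85.0
```

>>> {"op": "step_arm", "data": {
  "deltas": [
    [50, 3, -6, 0],
    [53, 3, -6, 0],
    [53, 3, -6, 0]
  ]
}}

```text
time_s: 9.9
position: [479.1, -164.2, 203.0]
eef_rot: [[0.001, -0.877, -0.481], [-0.0, -0.481, 0.877], [-1.0, -0.001, -0.001]]
wrist_force: [1.2, -0.0, 0.9]
opening: 84.8
```

Run:
```python
from h import *
import pickle
s=sense(); print(s["time_s"],s["position"],s["opening"],s["wrist_force"],np.round(s["eef_rot"],3)[:,2],s["joints"][6])
ci,im,d=snap("wrist"); P=wcloud(ci,d); h=cv2.cvtColor(im,cv2.COLOR_RGB2HSV).astype(int)
cv2.imwrite("pics/w6.png",cv2.resize(im[...,::-1],(800,600))); pickle.dump((ci,im,d,s),open("w6.pkl","wb"))
near=np.hypot(P[...,0]-470,P[...,1]+172)
m=(h[...,2]<80)&(near<45)&(P[...,2]>15)&(P[...,2]<60); Q=P[m]
for lo,hi in((15,44),(44,60)):
  q=Q[(Q[:,2]>lo)&(Q[:,2]<hi)]; 
  if len(q)>3: print("handle",len(q),q.mean(0).round(1),q.min(0).round(1),q.max(0).round(1)); A=np.linalg.svd(q[:,:2]-q[:,:2].mean(0),full_matrices=False)[2][0]; t=(q[:,:2]-q[:,:2].mean(0))@A; print(A,t.min(),t.max(), q[:,:2].mean(0)+A*(t.min()+t.max())/2)
m=(h[...,1]<50)&(h[...,2]>120)&(near<95)&(P[...,2]>8)&(P[...,2]<26);Q=P[m];print("disc",len(Q),Q.mean(0).round(1),cv2.minEnclosingCircle(Q[:,:2].astype(np.float32)))
# fingers: points in tool frame
T=(P-np.array(s["position"]))@np.array(s["eef_rot"])
m=(d>0)&(abs(T[...,1])<13)&(abs(T[...,2])<70)&(abs(T[...,2])>30)&(T[...,0]>-40)&(T[...,0]<60)
Q=T[m];print("finger",len(Q),"x max/98",Q[:,0].max(),np.percentile(Q[:,0],[50,90,98]),"inner z",np.percentile(abs(Q[:,2]),[1,5]))
for a in range(-10,30,3): 
  q=Q[(Q[:,0]>=a)&(Q[:,0]<a+3)]; print(a,len(q),end="; ")
```

```text
9.9 [ 479.05933436 -164.2319368   202.98558948] 84.82735459058718 [ 1.17463729 -0.02157568  0.92832123] [-0.481  0.877 -0.001] 2.4275961276679774
handle 141 [ 459.1 -177.4   34.9] [ 446.2 -202.2   25.6] [ 473.  -153.9   44. ]
[-0.47780355  0.87846671] -28.37471827930214 26.85374233955909 [ 459.50960058 -178.10245214]
handle 728 [ 465.3 -174.5   48.1] [ 446.5 -202.5   44. ] [ 484.3 -146.8   51.1]
[-0.4722342   0.88147312] -28.626917447355734 28.755909902090067 [ 465.23534738 -174.48927555]
disc 14537 [ 464.6 -177.    16.5] ((466.33636474609375, -174.73228454589844), 84.98783111572266)
finger 1155 x max/98 -24.06337738176637 [-33.99484172 -27.74763587 -25.44612827] inner z [41.02330887 41.20141448]
-10 0; -7 0; -4 0; -1 0; 2 0; 5 0; 8 0; 11 0; 14 0; 17 0; 20 0; 23 0; 26 0; 29 0;
```

View pics/w6.png

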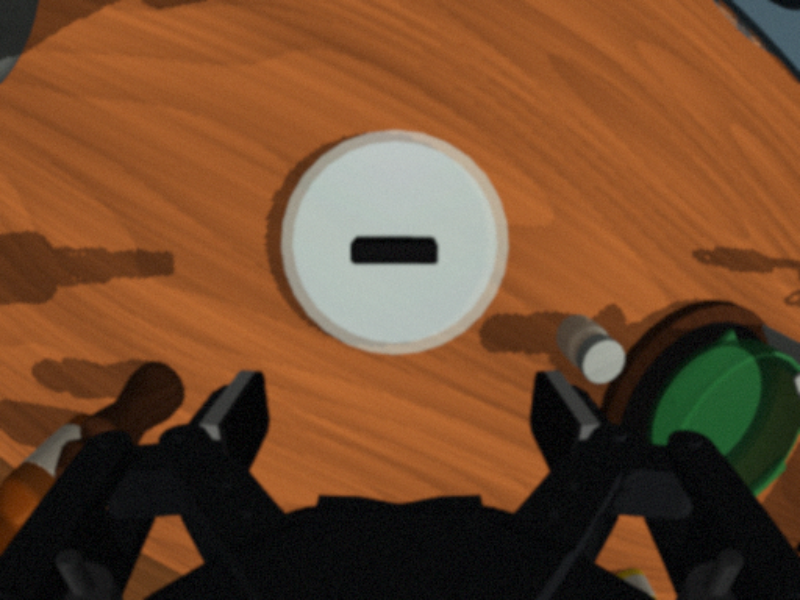

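The lid disc is centred at (395,242) and its bar at (394,250). Both match in angle. I'll check the fingertip height at this opening before descending.

Run:
```python
from h import *
import pickle
ci,im,d,s=pickle.load(open("w6.pkl","rb"));P=wcloud(ci,d);T=(P-np.array(s["position"]))@np.array(s["eef_rot"])
for v in range(234,300,6): print(v,[(u,int(d[v,u]),T[v,u].round(0).astype(int).tolist()) for u in (140,150,158,166)])
print(wrays(ci,[[0,0]])[0], ci["cx"],ci["cy"],ci["fx"])
go(465.8,-175,100,(-.474,.88))
```

```text
234 [(140, 388, [205, -91, -158]), (150, 386, [203, -89, -142]), (158, 388, [205, -90, -131]), (166, 387, [204, -89, -119])]
240 [(140, 389, [203, -99, -159]), (150, 388, [202, -98, -143]), (158, 131, [-34, 12, -44]), (166, 136, [-29, 10, -42])]
246 [(140, 391, [203, -109, -160]), (150, 125, [-40, 12, -46]), (158, 126, [-39, 11, -43]), (166, 134, [-31, 8, -41])]
252 [(140, 128, [-38, 8, -52]), (150, 120, [-45, 12, -44]), (158, 122, [-43, 11, -41]), (166, 135, [-31, 5, -42])]
258 [(140, 114, [-51, 12, -47]), (150, 0, [-155, 68, 1]), (158, 122, [-44, 8, -41]), (166, 134, [-33, 3, -41])]
264 [(140, 109, [-56, 12, -45]), (150, 113, [-53, 10, -42]), (158, 123, [-44, 5, -42]), (166, 133, [-35, 0, -41])]
270 [(140, 105, [-61, 11, -43]), (150, 112, [-55, 8, -42]), (158, 122, [-46, 3, -41]), (166, 133, [-36, -3, -41])]
276 [(140, 104, [-62, 10, -43]), (150, 111, [-56, 6, -41]), (158, 122, [-46, 0, -42]), (166, 134, [-36, -6, -42])]
282 [(140, 104, [-63, 8, -43]), (150, 113, [-55, 3, -42]), (158, 120, [-49, -1, -41]), (166, 132, [-38, -8, -41])]
288 [(140, 91, [-75, 13, -38]), (150, 110, [-58, 2, -42]), (158, 119, [-50, -4, -41]), (166, 409, [203, -177, -130])]
294 [(140, 81, [-84, 17, -34]), (150, 79, [-86, 19, -30]), (158, 120, [-50, -7, -42]), (166, 413, [204, -188, -132])]
[ 418.46731796 -196.39165425  357.46405953] 255.2534848757522 192.81026435671907 297.3186396354542
go [103.5  17.5  -2.6] 0.009
```

>>> {"op": "step_arm", "data": {
  "deltas": [
    [40, 17, -2.5, 0.009],
    [90, 17, -2.5, 0.009],
    [125, 17, -2.5, 0.009],
    [145, 17, -2.5, 0.009],
    [145, 17, -2.5, 0.009]
  ]
}}

```text
time_s: 10.58
position: [465.1, -174.5, 57.0]
eef_rot: [[0.0, -0.881, -0.474], [0.0, -0.474, 0.881], [-1.0, -0.0, 0.0]]
wrist_force: [0.6, -0.3, 0.8]
opening: 85.0
```

Run:
```python
from h import *
import pickle
ci,im,d=snap("wrist");s=sense(); print(s["position"],s["wrist_force"]);P=wcloud(ci,d);T=(P-np.array(s["position"]))@np.array(s["eef_rot"]);h=cv2.cvtColor(im,cv2.COLOR_RGB2HSV).astype(int)
cv2.imwrite("pics/w7.png",cv2.resize(im[...,::-1],(800,600)))
m=(h[...,2]<80)&(abs(T[...,1])<20)&(abs(T[...,2])<36)&(P[...,2]>42)&(P[...,2]<60); q=P[m]
t=T[m];print("handle top tool",len(t),t.min(0).round(1),t.max(0).round(1),t.mean(0).round(1),"z",q[:,2].mean())
go(466.5,-174.3,39,(-.474,.88))
```

```text
[ 465.68624795 -174.85404191   57.83551995] [ 0.45465137 -0.22072555 -0.42199343]
handle top tool 2517 [  7.3  -7.7 -29.4] [15.8  8.3 29.6] [10.   1.4  0.2] z 47.820991074193195
go [18.8 -1.   0.1] -0.001
```

View pics/w7.png

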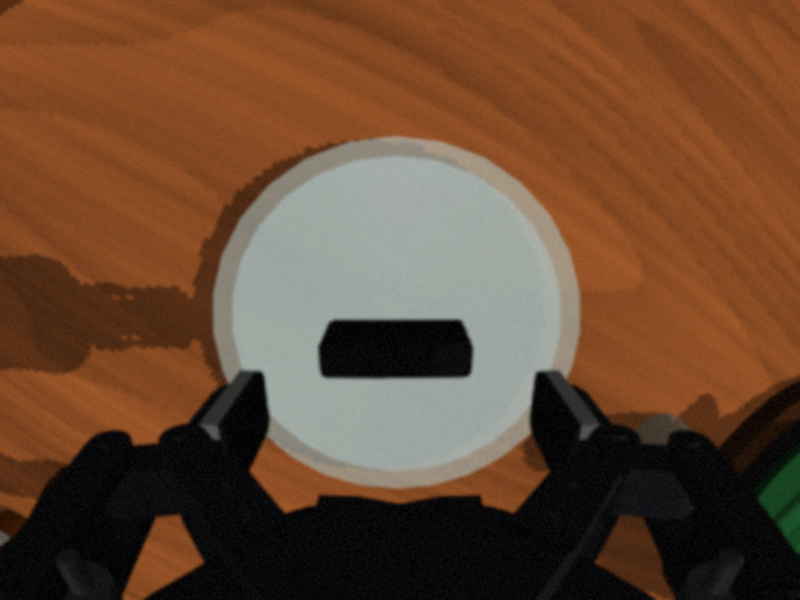

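>>> {"op": "step_arm", "data": {
  "deltas": [
    [6, -1, 0, 0],
    [12, -1, 0, 0],
    [17, -1, 0, 0],
    [18.8, -1, 0, 0],
    [18.8, -1, 0, 0]
  ]
}}

```text
time_s: 11.25
position: [464.9, -174.7, 37.8]
eef_rot: [[-0.0, -0.881, -0.472], [0.0, -0.472, 0.881], [-1.0, 0.0, 0.0]]
wrist_force: [0.3, -1.6, -0.6]
opening: 85.2
```

>>> {"op": "step_arm", "data": {
  "deltas": [
    [0, 0, 0, 0],
    [0, 0, 0, 0],
    [0, 0, 0, 0],
    [0, 0, 0, 0]
  ],
  "jaw": 50,
  "grip_force": 20
}}

```text
time_s: 11.75
position: [465.1, -174.7, 38.0]
eef_rot: [[0.0, -0.881, -0.473], [-0.0, -0.473, 0.881], [-1.0, -0.0, -0.0]]
wrist_force: [-0.3, -0.0, 0.6]
opening: 49.8
```

Run:
```python
from h import *
import pickle
s=sense(); ci,im,d=snap("wrist"); print(s["position"],s["opening"],s["wrist_force"]);P=wcloud(ci,d);T=(P-np.array(s["position"]))@np.array(s["eef_rot"])
pickle.dump((ci,im,d,s),open("w8.pkl","wb"))
q=T[(abs(T[...,1])<13)&(abs(abs(T[...,2])-31)<6)&(d>0)&(d<200)]
for z in (1,-1):
  p=q[q[:,2]*z>0];print(len(p),np.percentile(p[:,0],[50,90,99]).round(1),np.percentile(abs(p[:,2]),[1,50]).round(1))
```

```text
[ 465.09577103 -174.656325     38.01385728] 49.775592612581534 [-0.28399604 -0.03741178  0.60716569]
3646 [-52.4   9.7  22.2] [25.2 28.5]
2674 [-63.4  20.9  22.4] [25.1 29.2]
```

The fingers closed above the bar, so the tips really do stand behind the nominal position, as the depth suggested. I'll measure the tips.

Run:
```python
from h import *
import pickle
ci,im,d,s=pickle.load(open("w8.pkl","rb"));P=wcloud(ci,d);T=(P-np.array(s["position"]))@np.array(s["eef_rot"])
m=(d>0)&(abs(T[...,1])<14)&(abs(T[...,2])>22)&(abs(T[...,2])<40)
hh=np.histogram(T[m][:,0],np.arange(-60,30,4));print(list(zip(hh[1].astype(int),hh[0])))
m2=(d>0)&(d<150)&(abs(T[...,1])<14)&(T[...,0]>-60); print(np.percentile(T[m2],99,0),T[m2].max(0))
n,lab,st,_=cv2.connectedComponentsWithStats(((d>0)&(d<148)).astype(np.uint8))
for i in range(1,n):
  if st[i,4]>200: q=T[lab==i];print(st[i],np.percentile(q[:,0],[90,99,100]).round(1),q[q[:,0]>np.percentile(q[:,0],99)].mean(0).round(1))
```

```text
[(np.int64(-60), np.int64(208)), (np.int64(-56), np.int64(449)), (np.int64(-52), np.int64(404)), (np.int64(-48), np.int64(331)), (np.int64(-44), np.int64(367)), (np.int64(-40), np.int64(361)), (np.int64(-36), np.int64(316)), (np.int64(-32), np.int64(305)), (np.int64(-28), np.int64(271)), (np.int64(-24), np.int64(232)), (np.int64(-20), np.int64(122)), (np.int64(-16), np.int64(24)), (np.int64(-12), np.int64(360)), (np.int64(-8), np.int64(72)), (np.int64(-4), np.int64(60)), (np.int64(0), np.int64(64)), (np.int64(4), np.int64(54)), (np.int64(8), np.int64(53)), (np.int64(12), np.int64(52)), (np.int64(16), np.int64(37)), (np.int64(20), np.int64(1063)), (np.int64(24), np.int64(1))]
[-18.74036945  13.26978688  43.60964901] [-15.91597971  13.97018033  50.97470367]
[    9   230   493   154 42413] [-64.3 -26.3 -17.6] [-22.9   6.7   1. ]
```

At this opening the fingertips stand about 16 mm behind the reported TCP, not 17 ahead, so I'll reopen and go 31 mm lower.

>>> {"op": "step_arm", "data": {
  "deltas": [
    [-4, 0, 0, 0],
    [-4, 0, 0, 0],
    [-4, 0, 0, 0],
    [-4, 0, 0, 0],
    [0, 0, 0, 0]
  ],
  "jaw": 85
}}

```text
time_s: 12.42
position: [465.3, -174.7, 38.0]
eef_rot: [[0.001, -0.881, -0.473], [-0.0, -0.473, 0.881], [-1.0, -0.0, -0.0]]
wrist_force: [-0.3, 0.0, 0.1]
opening: 84.9
```

>>> {"op": "step_arm", "data": {
  "deltas": [
    [8, 0, 0, 0],
    [16, 0, 0, 0],
    [24, 0, 0, 0],
    [30, 0, 0, 0],
    [30, 0, 0, 0]
  ]
}}

```text
time_s: 13.05
position: [464.6, -174.6, 7.4]
eef_rot: [[-0.001, -0.881, -0.473], [0.0, -0.473, 0.881], [-1.0, 0.001, 0.001]]
wrist_force: [-0.4, -0.6, 0.2]
opening: 85.4
```

```bash
cat >> h.py <<'E'
def tips():
    s=sense(); ci,im,d=snap("wrist");P=wcloud(ci,d);T=(P-np.array(s["position"]))@np.array(s["eef_rot"])
    print(s["time_s"],np.round(s["position"],1),s["opening"],np.round(s["wrist_force"],1))
    m=(d>0)&(abs(T[...,1])<13)&(abs(T[...,2])>s["opening"]/2-3)&(abs(T[...,2])<s["opening"]/2+12)
    hh=np.histogram(T[m][:,0],np.arange(-40,30,3));print(list(zip(hh[1].astype(int).tolist(),hh[0].tolist())))
    return s,ci,im,d,P,T
E
python3 -c "
from h import *
tips()"
```

```text
13.05 [ 464.6 -174.6    7.4] 85.38135194343853 [-0.4 -0.6  0.2]
[(-40, 272), (-37, 268), (-34, 251), (-31, 202), (-28, 113), (-25, 13), (-22, 0), (-19, 0), (-16, 0), (-13, 78), (-10, 1522), (-7, 0), (-4, 0), (-1, 0), (2, 0), (5, 0), (8, 0), (11, 0), (14, 0), (17, 0), (20, 0), (23, 0), (26, 0)]
```

>>> {"op": "step_arm", "data": {
  "deltas": [
    [0, 0, 0, 0],
    [0, 0, 0, 0],
    [0, 0, 0, 0],
    [0, 0, 0, 0],
    [0, 0, 0, 0]
  ],
  "jaw": 62
}}

```text
time_s: 13.72
position: [465.5, -175.0, 8.2]
eef_rot: [[0.001, -0.881, -0.473], [-0.001, -0.473, 0.881], [-1.0, -0.001, -0.001]]
wrist_force: [1.0, -0.7, 1.8]
opening: 61.9
```

```bash
python3 -c "
from h import *
tips()"
```

```text
13.725 [ 465.5 -175.     8.2] 61.87147461983961 [ 1.  -0.7  1.8]
[(-40, 360), (-37, 230), (-34, 205), (-31, 179), (-28, 154), (-25, 129), (-22, 86), (-19, 23), (-16, 11), (-13, 7), (-10, 720), (-7, 16), (-4, 0), (-1, 0), (2, 0), (5, 0), (8, 0), (11, 0), (14, 0), (17, 0), (20, 0), (23, 0), (26, 0)]
```

>>> {"op": "step_arm", "data": {
  "deltas": [
    [2, 0, 0, 0],
    [4, 0, 0, 0],
    [4, 0, 0, 0]
  ]
}}

```text
time_s: 14.15
position: [465.2, -174.8, 3.8]
eef_rot: [[0.0, -0.881, -0.473], [-0.0, -0.473, 0.881], [-1.0, -0.0, -0.0]]
wrist_force: [1.3, -2.0, 0.1]
opening: 62.1
```

>>> {"op": "step_arm", "data": {
  "deltas": [
    [0, 0, 0, 0],
    [0, 0, 0, 0],
    [0, 0, 0, 0]
  ],
  "jaw": 40,
  "grip_force": 20
}}

```text
time_s: 14.52
position: [465.3, -174.8, 4.0]
eef_rot: [[0.0, -0.881, -0.472], [-0.0, -0.472, 0.881], [-1.0, -0.0, -0.0]]
wrist_force: [2.5, -2.4, 0.4]
opening: 59.6
```

>>> {"op": "step_arm", "data": {
  "deltas": [
    [-5, 0, 0, 0],
    [-15, 0, 0, 0],
    [-30, 0, 0, 0],
    [-30, 0, 0, 0],
    [-30, 0, 0, 0]
  ]
}}

```text
time_s: 15.15
position: [465.0, -174.5, 34.1]
eef_rot: [[0.0, -0.881, -0.473], [0.0, -0.473, 0.881], [-1.0, -0.0, 0.0]]
wrist_force: [0.3, -0.3, -3.9]
opening: 59.7
```

Run:
```python
from h import *
s,ci,im,d,P,T=tips()
h=cv2.cvtColor(im,cv2.COLOR_RGB2HSV).astype(int)
m=(h[...,1]<60)&(h[...,2]>110)&(np.hypot(T[...,1],T[...,2])<84)&(T[...,0]>-25)&(T[...,0]<5)&(d>0)&(T[...,1]>-75)
q=T[m]; A=np.c_[q[:,1:],np.ones(len(q))]; c=np.linalg.lstsq(A,q[:,0],rcond=None)[0]; k=abs(A@c-q[:,0])<3; c=np.linalg.lstsq(A[k],q[k,0],rcond=None)[0]
print("plane Tx=",c.round(4),len(q)); print(cv2.minEnclosingCircle(q[k][:,1:].astype(np.float32)))
```

```text
15.15 [ 465.  -174.5   34.1] 59.6732430157161 [ 0.3 -0.3 -3.9]
[(-40, 190), (-37, 177), (-34, 176), (-31, 176), (-28, 144), (-25, 126), (-22, 74), (-19, 31), (-16, 101), (-13, 501), (-10, 0), (-7, 0), (-4, 0), (-1, 0), (2, 0), (5, 0), (8, 0), (11, 0), (14, 0), (17, 0), (20, 0), (23, 0), (26, 0)]
plane Tx= [ 2.00000e-04 -1.70000e-03 -1.24241e+01] 44165
((0.0032242448069155216, 0.00296941795386374), 83.99697875976562)
```

The lid is held level (3.9 N, tilt about 0). Next I'll estimate the dish's x offset from saved data and plan the approach.

Run:
```python
from h import *
import pickle
ex=np.array([.942,-.335]);ey=np.array([.335,.942]);C=np.array([459.2,163.7])
D=pickle.load(open("d0.pkl","rb")); 
L=[("top",)+D["top"]+(cloud(D["top"][0],D["top"][2]),),("scene",)+D["scene"]+(cloud(D["scene"][0],D["scene"][2]),)]
w=pickle.load(open("w1.pkl","rb")); L.append(("w1",)+w+(wcloud(w[0],w[2]),))
for n,ci,im,d,P in L:
    h=cv2.cvtColor(im,cv2.COLOR_RGB2HSV).astype(int)
    a=(P[...,:2]-C)@ex; b=(P[...,:2]-C)@ey; g=(h[...,0]>50)&(h[...,0]<85)&(h[...,1]>80)&(d>0)
    for sg in(1,-1):
        m=g&(b*sg>92)&(b*sg<125)&(P[...,2]>68)&(P[...,2]<84)&(abs(a)<60); x=a[m]
        if len(x): print(n,"ear",sg,len(x),x.min().round(1),x.max().round(1),"mid",((np.percentile(x,2)+np.percentile(x,98))/2).round(1),P[...,2][m].mean().round(1))
    # strap
    m=(h[...,1]<60)&(P[...,2]>92)&(P[...,2]<112)&(a<-50)&(a>-120)&(abs(b)<50); print(n,"strap a",np.percentile(a[m],[1,50,99]).round(1),"b",np.percentile(b[m],[1,99]).round(1))
    m=g&(P[...,2]>81)&(P[...,2]<90)&(np.hypot(a,b)<100)&(np.hypot(a,b)>70)&(abs(b)<80)
    q=np.c_[a[m],b[m]]; A=np.c_[q,np.ones(len(q))]; s=np.linalg.lstsq(A,(q**2).sum(1),rcond=None)[0]; print(n,"rim circle",len(q),s[:2]/2,np.sqrt(s[2]+(s[:2]**2).sum()/4))
T=lambda x:C+ex*x
t=T(24);print(t); go(t[0],t[1],135,ey)
```

```text
top ear 1 84 -41.0 28.4 mid -6.7 76.9
top ear -1 87 -41.2 29.6 mid -5.9 77.6
top strap a [-104.6  -87.9  -70.7] b [-29.5  29.1]
top rim circle 188 [-7.44469088 -0.55036372] 81.68518330815122
scene ear 1 139 -42.3 29.1 mid -6.3 77.2
scene ear -1 46 -37.4 28.6 mid -3.7 77.8
scene strap a [-104.8  -86.4  -70.4] b [-30.5  29.4]
scene rim circle 224 [-6.93072768  1.10115632] 81.34044551369223
w1 ear 1 355 -45.3 25.3 mid -10.0 76.4
w1 ear -1 336 -45.2 26.7 mid -9.2 76.4
w1 strap a [-106.2  -89.2  -72.2] b [-28.9  29.5]
w1 rim circle 947 [-9.38282572  0.47282437] 81.50496940677783
[481.808 155.66 ]
go [-101.1 -171.   282.9] 0.834
```

The dish sits about 7 mm to the -x side, and all three views agree. I'll raise the lid and carry it over.

>>> {"op": "step_arm", "data": {
  "deltas": [
    [-50, 0, 0, 0],
    [-101, 0, 0, 0],
    [-101, -26, 43, 0.15],
    [-101, -52, 86, 0.3],
    [-101, -78, 129, 0.45]
  ]
}}

```text
time_s: 15.82
position: [472.4, -22.6, 134.8]
eef_rot: [[-0.0, -0.999, -0.037], [0.0, -0.037, 0.999], [-1.0, 0.0, 0.0]]
wrist_force: [1.4, -0.4, -4.8]
opening: 59.7
```

Run:
```python
from h import *
s=sense();print(s["position"],s["wrist_force"],s["opening"]);go(479,156.7,135,(.335,.942),s)
```

```text
[472.40908274 -22.63468044 134.76522286] [ 1.42286903 -0.4157784  -4.82927072] 59.7245816245475
go [ -0.2 -13.2 179. ] 0.378
```

>>> {"op": "step_arm", "data": {
  "deltas": [
    [0, -4, 50, 0.12],
    [0, -8, 100, 0.25],
    [0, -12, 145, 0.378],
    [0, -13.2, 170, 0.378],
    [0, -13.2, 179, 0.378]
  ]
}}

```text
time_s: 16.45
position: [477.8, 156.9, 134.5]
eef_rot: [[-0.001, -0.945, 0.327], [-0.0, 0.327, 0.945], [-1.0, 0.001, -0.0]]
wrist_force: [0.0, 0.0, -5.1]
opening: 60.0
```

>>> {"op": "step_arm", "data": {
  "deltas": [
    [0, 0, 0, 0],
    [0, 0, 0, 0]
  ]
}}

```text
time_s: 16.7
position: [478.5, 153.5, 134.9]
eef_rot: [[-0.0, -0.943, 0.332], [-0.001, 0.332, 0.943], [-1.0, 0.0, -0.001]]
wrist_force: [0.5, -1.0, -4.6]
opening: 59.5
```

```bash
cat >> h.py <<'E'
ex=np.array([.942,-.335]);ey=np.array([.335,.942]);C=np.array([459.2,163.7])
def lid(save=None):
    s=sense(); ci,im,d=snap("wrist");P=wcloud(ci,d);R=np.array(s["eef_rot"]);T=(P-np.array(s["position"]))@R
    h=cv2.cvtColor(im,cv2.COLOR_RGB2HSV).astype(int)
    t=np.array(s["position"]);print("t",round(s["time_s"],2),"TCP carrier x,y,z",((t[:2]-C)@ex).round(1),((t[:2]-C)@ey).round(1),t[2].round(1),"F",np.round(s["wrist_force"],1),"op",round(s["opening"],1),"yaw",np.round(R[:2,2],3))
    m=(h[...,1]<70)&(h[...,2]>90)&(np.hypot(T[...,1],T[...,2])<80)&(abs(T[...,0]+12)<16)&(d>0)
    q=T[m]; A=np.c_[q[:,1:],np.ones(len(q))]; c=np.linalg.lstsq(A,q[:,0],rcond=None)[0]
    for _ in range(3): k=abs(A@c-q[:,0])<2.5; c=np.linalg.lstsq(A[k],q[k,0],rcond=None)[0]
    # tool y ~ -carrier x ; Tx down. slope>0: -x side lower
    print("disc: top height at axis",(t[2]-c[2]).round(1),"tilt(-x down)",c[0].round(3),"tilt y",c[1].round(3),k.sum(),"-x edge top z rel rim",(t[2]-c[2]-c[0]*86-85).round(1))
    if save: cv2.imwrite(save,cv2.resize(im[...,::-1],(800,600)))
    return s,ci,im,d,P,T
E
python3 -c "
from h import *
lid()
go(*(C+21*ex),135,ey)"
```

```text
t 16.7 TCP carrier x,y,z 21.6 -3.2 134.9 F [ 0.5 -1.  -4.6] op 59.5 yaw [0.332 0.943]
disc: top height at axis 147.2 tilt(-x down) -0.001 tilt y -0.001 38632 -x edge top z rel rim 62.3
go [-0.1  0.6  3.1] 0.003
```

>>> {"op": "step_arm", "data": {
  "deltas": [
    [10, 0, 3, 0],
    [20, 0, 3, 0],
    [30, 0, 3, 0],
    [38, 0, 3, 0],
    [41, 0, 3, 0]
  ]
}}

```text
time_s: 17.38
position: [479.1, 157.9, 93.2]
eef_rot: [[-0.001, -0.944, 0.33], [-0.001, 0.33, 0.944], [-1.0, 0.001, -0.001]]
wrist_force: [0.4, -0.3, -3.5]
opening: 59.8
```

>>> {"op": "step_arm", "data": {
  "deltas": [
    [0, 0, 0, 0],
    [0, 0, 0, 0]
  ]
}}

```text
time_s: 17.62
position: [479.7, 158.2, 94.2]
eef_rot: [[0.001, -0.944, 0.33], [0.0, 0.33, 0.944], [-1.0, -0.0, 0.0]]
wrist_force: [0.1, -0.2, -3.3]
opening: 59.7
```

```bash
python3 -c "
from h import *
s,ci,im,d,P,T=lid('pics/w9.png')
h=cv2.cvtColor(im,cv2.COLOR_RGB2HSV).astype(int)
a=(P[...,:2]-C)@ex; b=(P[...,:2]-C)@ey
m=(h[...,1]<60)&(h[...,2]>90)&(P[...,2]>92)&(P[...,2]<112)&(a<-50)&(a>-130)&(abs(b)<60);print(m.sum(),np.percentile(a[m],[1,50,99]),np.percentile(b[m],[1,99]))
g=(h[...,0]>50)&(h[...,0]<85)&(h[...,1]>80)&(d>0)&(P[...,2]>70)&(P[...,2]<83)
for sg in (1,-1):
  x=a[g&(b*sg>92)&(b*sg<125)];print(len(x),np.percentile(x,[2,98]) if len(x) else '')
"
```

```text
t 17.62 TCP carrier x,y,z 21.2 1.7 94.2 F [ 0.1 -0.2 -3.3] op 59.7 yaw [0.33  0.944]
disc: top height at axis 106.6 tilt(-x down) -0.001 tilt y -0.001 38022 -x edge top z rel rim 21.6
8558 [-105.73339443  -85.97568926  -50.33687181] [-28.7530395   29.77019738]
918 [-45.04138689   3.76908764]
1051 [-44.3332182  20.3291943]
```

View pics/w9.png

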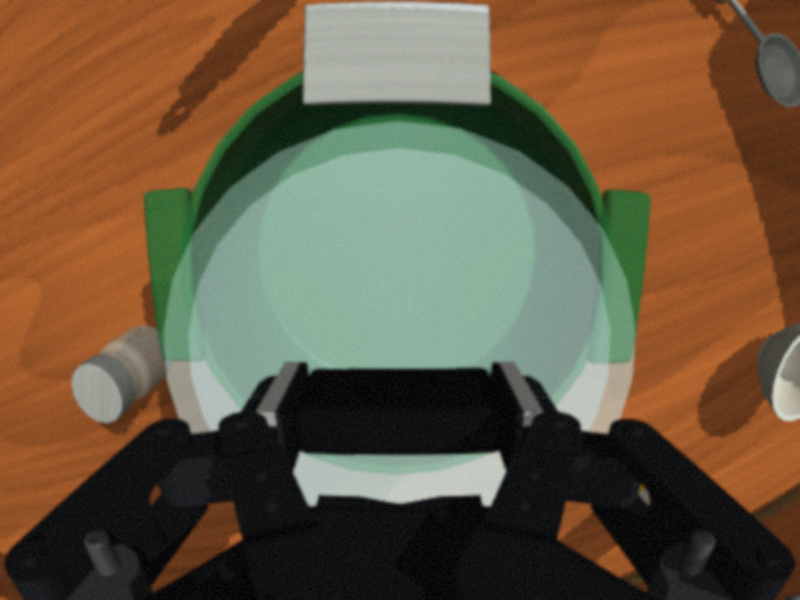

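The lid's -x edge (row 120) is clear of the strap's inner edge (row 103), and the lid is laterally centred. I'll feel for the rim.

>>> {"op": "step_arm", "data": {
  "deltas": [
    [1.5, 0, -1, 0],
    [2.5, 0, -1, 0],
    [3.5, 0, -1, 0],
    [4, 0, -1, 0],
    [4, 0, -1, 0]
  ]
}}

```text
time_s: 18.3
position: [479.1, 157.2, 89.9]
eef_rot: [[-0.0, -0.944, 0.329], [-0.0, 0.329, 0.944], [-1.0, 0.0, -0.0]]
wrist_force: [0.2, -0.6, -3.6]
opening: 59.5
```

>>> {"op": "step_arm", "data": {
  "deltas": [
    [0.5, 0, 0, 0],
    [1, 0, 0, 0],
    [1.5, 0, 0, 0],
    [1.5, 0, 0, 0]
  ]
}}

```text
time_s: 18.8
position: [479.2, 157.2, 89.1]
eef_rot: [[-0.0, -0.944, 0.329], [0.0, 0.329, 0.944], [-1.0, 0.0, 0.0]]
wrist_force: [-3.5, -1.3, 5.8]
opening: 59.6
```

```bash
python3 -c "
from h import *
lid()"
```

```text
t 18.8 TCP carrier x,y,z 21.0 0.6 89.1 F [-3.5 -1.3  5.8] op 59.6 yaw [0.329 0.944]
disc: top height at axis 101.4 tilt(-x down) 0.001 tilt y -0.001 38025 -x edge top z rel rim 16.4
```

>>> {"op": "step_arm", "data": {
  "deltas": [
    [0.4, 0, 0, 0],
    [0.8, 0, 0, 0],
    [0.8, 0, 0, 0]
  ]
}}

```text
time_s: 19.23
position: [479.1, 157.2, 89.0]
eef_rot: [[-0.0, -0.944, 0.329], [0.001, 0.329, 0.944], [-1.0, 0.001, 0.001]]
wrist_force: [-7.0, -0.9, 15.7]
opening: 59.4
```

```bash
python3 -c "
from h import *
lid()"
```

```text
t 19.23 TCP carrier x,y,z 20.9 0.6 89.0 F [-7.  -0.9 15.7] op 59.4 yaw [0.329 0.944]
disc: top height at axis 101.4 tilt(-x down) 0.002 tilt y -0.001 38024 -x edge top z rel rim 16.2
```

The rim is felt at TCP z 89, as predicted, but so near the pivot line the lid won't swivel in the grip. I'll pre-tilt it by resting the lid's +x side on the open +y rim, where the lever arm is long and the forces are low. First I'll lift and go there.

>>> {"op": "step_arm", "data": {
  "deltas": [
    [-12, 0, 0, 0],
    [-42, 0, 0, 0],
    [-42, 10, 45, 0.18],
    [-42, 20, 95, 0.36],
    [-42, 28, 140, 0.54]
  ]
}}

```text
time_s: 19.9
position: [498.9, 300.7, 130.1]
eef_rot: [[0.001, -0.636, 0.771], [0.001, 0.771, 0.636], [-1.0, 0.0, 0.001]]
wrist_force: [-0.2, -0.9, -4.1]
opening: 59.3
```

>>> {"op": "step_arm", "data": {
  "deltas": [
    [0, 0, 0, 0.18],
    [0, 0, 0, 0.36],
    [0, 0, 0, 0.54],
    [0, 0, 0, 0.72],
    [0, 0, 0, 0.9]
  ]
}}

```text
time_s: 20.52
position: [498.7, 298.9, 129.8]
eef_rot: [[-0.0, 0.209, 0.978], [0.0, 0.978, -0.209], [-1.0, 0.0, -0.0]]
wrist_force: [-0.1, -0.4, -4.6]
opening: 59.5
```

```bash
python3 -c "
from h import *
s=lid()[0]; print(s['joints'][6])
go(*(C-7*ex+147*ey),93,-ex,s)"
```

```text
t 20.52 TCP carrier x,y,z -8.1 140.5 129.8 F [-0.1 -0.4 -4.6] op 59.5 yaw [ 0.978 -0.209]
disc: top height at axis 142.0 tilt(-x down) -0.001 tilt y -0.0 40464 -x edge top z rel rim 57.1
-0.33447339968227247
go [36.8  6.2  1.9] 0.131
```

>>> {"op": "step_arm", "data": {
  "deltas": [
    [10, 6, 2, 0.131],
    [20, 6, 2, 0.131],
    [30, 6, 2, 0.131],
    [36, 6, 2, 0.131],
    [38, 6, 2, 0.131]
  ]
}}

```text
time_s: 21.2
position: [501.8, 303.7, 91.3]
eef_rot: [[-0.001, 0.329, 0.944], [-0.0, 0.944, -0.329], [-1.0, -0.0, -0.0]]
wrist_force: [0.6, -0.1, -3.6]
opening: 59.6
```

>>> {"op": "step_arm", "data": {
  "deltas": [
    [1, 0, 0, 0],
    [2, 0, 0, 0],
    [3, 0, 0, 0],
    [4, 0, 0, 0],
    [4, 0, 0, 0]
  ]
}}

```text
time_s: 21.82
position: [502.5, 304.7, 88.2]
eef_rot: [[0.001, 0.329, 0.944], [0.001, 0.944, -0.329], [-1.0, 0.001, 0.001]]
wrist_force: [-0.4, 2.3, 0.4]
opening: 59.7
```

```bash
python3 -c "
from h import *
lid()"
```

```text
t 21.82 TCP carrier x,y,z -6.5 147.3 88.2 F [-0.4  2.3  0.4] op 59.7 yaw [ 0.944 -0.329]
disc: top height at axis 100.4 tilt(-x down) 0.015 tilt y 0.001 40471 -x edge top z rel rim 14.1
```

Low force (about 4 N) and it tilts as planned, so I'll continue to about 0.1 rad.

>>> {"op": "step_arm", "data": {
  "deltas": [
    [1, 0, 0, 0],
    [2, 0, 0, 0],
    [3, 0, 0, 0],
    [4, 0, 0, 0],
    [4, 0, 0, 0]
  ]
}}

```text
time_s: 22.5
position: [503.2, 306.1, 84.4]
eef_rot: [[0.003, 0.329, 0.944], [0.003, 0.944, -0.329], [-1.0, 0.004, 0.002]]
wrist_force: [2.6, 6.2, 3.8]
opening: 59.4
```

```bash
python3 -c "
from h import *
lid()"
```

```text
t 22.5 TCP carrier x,y,z -6.3 148.8 84.4 F [2.6 6.2 3.8] op 59.4 yaw [ 0.944 -0.329]
disc: top height at axis 96.7 tilt(-x down) 0.073 tilt y 0.001 40314 -x edge top z rel rim 5.5
```

>>> {"op": "step_arm", "data": {
  "deltas": [
    [1, 0, 0, 0],
    [2, 0, 0, 0],
    [2.5, 0, 0, 0],
    [2.5, 0, 0, 0]
  ]
}}

```text
time_s: 23.05
position: [503.5, 306.5, 82.1]
eef_rot: [[0.003, 0.329, 0.944], [0.003, 0.944, -0.329], [-1.0, 0.004, 0.002]]
wrist_force: [2.2, 6.8, 3.8]
opening: 59.7
```

>>> {"op": "step_arm", "data": {
  "deltas": [
    [-15, 0, 0, 0],
    [-30, 0, 0, 0],
    [-48, 0, 0, 0],
    [-48, 0, 0, -0.18],
    [-48, 0, 0, -0.36]
  ]
}}

```text
time_s: 23.68
position: [502.2, 303.8, 130.2]
eef_rot: [[0.001, -0.03, 1.0], [-0.0, 1.0, 0.03], [-1.0, -0.0, 0.001]]
wrist_force: [-0.1, -0.3, -4.4]
opening: 59.5
```

```bash
python3 -c "
from h import *
lid();go(*(C+19*ex),130,ey)"
```

```text
t 23.68 TCP carrier x,y,z -6.5 146.4 130.2 F [-0.1 -0.3 -4.4] op 59.5 yaw [1.   0.03]
disc: top height at axis 142.5 tilt(-x down) 0.103 tilt y 0.001 39944 -x edge top z rel rim 48.7
go [   0.3 -145.3  -30.5] -1.193
```

The tilt is held at 0.103 rad. I'll return over the dish.

>>> {"op": "step_arm", "data": {
  "deltas": [
    [0, -30, -6, -0.18],
    [0, -65, -14, -0.36],
    [0, -100, -21, -0.54],
    [0, -130, -27, -0.72],
    [0, -145, -30.5, -0.9]
  ]
}}

```text
time_s: 24.35
position: [474.7, 155.7, 129.8]
eef_rot: [[-0.0, -0.798, 0.603], [-0.001, 0.603, 0.798], [-1.0, -0.0, -0.001]]
wrist_force: [0.8, -0.7, -3.8]
opening: 59.6
```

>>> {"op": "step_arm", "data": {
  "deltas": [
    [0, 0, 0, -0.15],
    [0, 0, 0, -0.293],
    [0, 0, 0, -0.293],
    [0, 0, 0, -0.293]
  ]
}}

```text
time_s: 24.85
position: [475.1, 158.1, 129.4]
eef_rot: [[0.0, -0.937, 0.35], [-0.0, 0.35, 0.937], [-1.0, -0.0, -0.0]]
wrist_force: [-1.0, -0.1, -4.0]
opening: 59.7
```

```bash
python3 -c "
from h import *
lid();go(*(C+20*ex),90.5,ey)"
```

```text
t 24.85 TCP carrier x,y,z 16.9 0.1 129.4 F [-1.  -0.1 -4. ] op 59.7 yaw [0.35  0.937]
disc: top height at axis 141.9 tilt(-x down) 0.103 tilt y 0.0 37862 -x edge top z rel rim 48.0
go [38.8 -3.2 -0.1] -0.015
```

>>> {"op": "step_arm", "data": {
  "deltas": [
    [0, -3.2, 0, 0.015],
    [12, -3.2, 0, 0.015],
    [24, -3.2, 0, 0.015],
    [34, -3.2, 0, 0.015],
    [38, -3.2, 0, 0.015]
  ]
}}

```text
time_s: 25.52
position: [477.4, 157.0, 90.1]
eef_rot: [[-0.001, -0.933, 0.361], [-0.001, 0.361, 0.933], [-1.0, 0.001, -0.001]]
wrist_force: [0.5, -0.1, -4.2]
opening: 59.8
```

>>> {"op": "step_arm", "data": {
  "deltas": [
    [0, 0, 0, 0],
    [0, 0, 0, 0]
  ]
}}

```text
time_s: 25.78
position: [478.3, 157.3, 91.5]
eef_rot: [[0.001, -0.933, 0.361], [0.0, 0.361, 0.933], [-1.0, -0.001, 0.0]]
wrist_force: [0.0, 0.9, -4.3]
opening: 59.9
```

```bash
python3 -c "
from h import *
lid('pics/w10.png')"
```

```text
t 25.77 TCP carrier x,y,z 20.2 0.4 91.5 F [ 0.   0.9 -4.3] op 59.9 yaw [0.361 0.933]
disc: top height at axis 104.0 tilt(-x down) 0.103 tilt y 0.0 37459 -x edge top z rel rim 10.1
```

```bash
python3 -c "
from h import *
for x,z in((20,90),(10,89.5),(2,89),(-7,88.7)): go(*(C+x*ex),z,ey)"
```

```text
go [ 1.5  0.1 -0.4] -0.027
go [ 2.  10.1 -0.7] -0.027
go [ 2.5 18.1 -0.9] -0.027
go [ 2.8 27.1 -1.2] -0.027
```

>>> {"op": "step_arm", "data": {
  "deltas": [
    [1.5, 0, -0.4, -0.027],
    [1.7, 3, -0.5, -0.027],
    [1.9, 6, -0.6, -0.027],
    [2, 10, -0.7, -0.027],
    [2, 10, -0.7, -0.027]
  ]
}}

```text
time_s: 26.45
position: [467.9, 160.5, 89.1]
eef_rot: [[-0.0, -0.942, 0.335], [0.0, 0.335, 0.942], [-1.0, 0.0, -0.0]]
wrist_force: [0.2, 0.6, -4.2]
opening: 59.3
```

```bash
python3 -c "
from h import *
lid()
for x,z in((2,89),(-7,88.7)): go(*(C+x*ex),z,ey)"
```

```text
t 26.45 TCP carrier x,y,z 9.3 -0.1 89.1 F [ 0.2  0.6 -4.2] op 59.3 yaw [0.335 0.942]
disc: top height at axis 101.7 tilt(-x down) 0.104 tilt y 0.0 37777 -x edge top z rel rim 7.8
go [0.2 7.7 0.1] 0.0
go [ 0.5 16.7  0.1] 0.0
```

The edge is under the strap with no contact force. Continuing inward.

>>> {"op": "step_arm", "data": {
  "deltas": [
    [0, 2, 0, 0],
    [0, 4.5, 0, 0],
    [0, 7, 0, 0],
    [0, 9, 0, 0],
    [0, 9, 0, 0]
  ]
}}

```text
time_s: 27.12
position: [459.7, 163.3, 89.1]
eef_rot: [[-0.0, -0.942, 0.335], [-0.0, 0.335, 0.942], [-1.0, 0.0, -0.0]]
wrist_force: [-0.1, -0.3, -4.1]
opening: 59.6
```

```bash
python3 -c "
from h import *
lid()"
```

```text
t 27.12 TCP carrier x,y,z 0.6 -0.2 89.1 F [-0.1 -0.3 -4.1] op 59.6 yaw [0.335 0.942]
disc: top height at axis 101.7 tilt(-x down) 0.104 tilt y 0.0 37069 -x edge top z rel rim 7.8
```

>>> {"op": "step_arm", "data": {
  "deltas": [
    [0, 2, 0, 0],
    [0, 4, 0, 0],
    [0, 6, 0, 0],
    [0, 7, 0, 0],
    [0, 7, 0, 0]
  ]
}}

```text
time_s: 27.8
position: [453.3, 165.6, 89.2]
eef_rot: [[0.0, -0.942, 0.335], [0.0, 0.335, 0.942], [-1.0, -0.0, 0.0]]
wrist_force: [0.3, -0.2, -3.5]
opening: 59.4
```

```bash
python3 -c "
from h import *
lid()"
```

```text
t 27.8 TCP carrier x,y,z -6.2 -0.2 89.2 F [ 0.3 -0.2 -3.5] op 59.4 yaw [0.335 0.942]
disc: top height at axis 101.7 tilt(-x down) 0.104 tilt y -0.0 34896 -x edge top z rel rim 7.8
```

>>> {"op": "step_arm", "data": {
  "deltas": [
    [1, 0, 0, 0],
    [2, 0, 0, 0],
    [3, 0, 0, 0],
    [4, 0, 0, 0],
    [4, 0, 0, 0]
  ]
}}

```text
time_s: 28.48
position: [453.4, 165.5, 85.3]
eef_rot: [[-0.0, -0.942, 0.335], [0.0, 0.335, 0.942], [-1.0, 0.0, 0.0]]
wrist_force: [0.3, -1.0, -1.0]
opening: 59.6
```

```bash
python3 -c "
from h import *
lid()"
```

```text
t 28.48 TCP carrier x,y,z -6.1 -0.2 85.3 F [ 0.3 -1.  -1. ] op 59.6 yaw [0.335 0.942]
disc: top height at axis 97.8 tilt(-x down) 0.101 tilt y 0.0 35059 -x edge top z rel rim 4.1
```

Contact on the -x rim as expected (about 3 N). I'll keep lowering and let it swivel level.

>>> {"op": "step_arm", "data": {
  "deltas": [
    [0.7, 0, 0, 0],
    [1.4, 0, 0, 0],
    [2.1, 0, 0, 0],
    [2.8, 0, 0, 0],
    [2.8, 0, 0, 0]
  ]
}}

```text
time_s: 29.15
position: [454.0, 165.9, 83.9]
eef_rot: [[0.001, -0.942, 0.335], [0.001, 0.335, 0.942], [-1.0, -0.0, 0.002]]
wrist_force: [-5.8, -1.3, 20.6]
opening: 59.5
```

```bash
python3 -c "
from h import *
lid()"
```

```text
t 29.15 TCP carrier x,y,z -5.6 0.3 83.9 F [-5.8 -1.3 20.6] op 59.5 yaw [0.335 0.942]
disc: top height at axis 96.6 tilt(-x down) 0.087 tilt y 0.001 35324 -x edge top z rel rim 4.1
```

Higher force than expected, with a push towards -x: the +x collar edge is riding on the +x rim. I'll ease up and shift towards -x.

>>> {"op": "step_arm", "data": {
  "deltas": [
    [-2, 0, 0, 0],
    [-2, 1, 0, 0],
    [-2, 2, 0, 0],
    [-2, 3, 0, 0],
    [-2, 3, 0, 0]
  ]
}}

```text
time_s: 29.82
position: [450.4, 166.6, 84.2]
eef_rot: [[-0.0, -0.942, 0.335], [-0.0, 0.335, 0.942], [-1.0, 0.0, -0.0]]
wrist_force: [0.7, -0.1, -2.4]
opening: 59.5
```

```bash
python3 -c "
from h import *
lid()"
```

```text
t 29.82 TCP carrier x,y,z -9.2 -0.3 84.2 F [ 0.7 -0.1 -2.4] op 59.5 yaw [0.335 0.942]
disc: top height at axis 96.9 tilt(-x down) 0.09 tilt y 0.001 33776 -x edge top z rel rim 4.1
```

>>> {"op": "step_arm", "data": {
  "deltas": [
    [0.5, 0, 0, 0],
    [1, 0, 0, 0],
    [1.5, 0, 0, 0],
    [1.5, 0, 0, 0]
  ]
}}

```text
time_s: 30.38
position: [451.0, 166.6, 83.0]
eef_rot: [[0.001, -0.942, 0.335], [0.0, 0.335, 0.942], [-1.0, -0.001, 0.0]]
wrist_force: [3.1, -1.2, 0.9]
opening: 59.5
```

```bash
python3 -c "
from h import *
lid('pics/w11.png')"
```

```text
t 30.38 TCP carrier x,y,z -8.7 -0.0 83.0 F [ 3.1 -1.2  0.9] op 59.5 yaw [0.335 0.942]
disc: top height at axis 95.7 tilt(-x down) 0.075 tilt y 0.001 33994 -x edge top z rel rim 4.2
```

>>> {"op": "step_arm", "data": {
  "deltas": [
    [0.6, 0, 0, 0],
    [1.2, 0, 0, 0],
    [1.8, 0, 0, 0],
    [2.2, 0, 0, 0],
    [2.2, 0, 0, 0]
  ]
}}

```text
time_s: 31.05
position: [451.2, 166.7, 81.7]
eef_rot: [[0.001, -0.942, 0.335], [0.001, 0.335, 0.942], [-1.0, -0.001, 0.001]]
wrist_force: [0.1, -1.6, 14.9]
opening: 59.5
```

```bash
python3 -c "
from h import *
lid()"
```

```text
t 31.05 TCP carrier x,y,z -8.5 0.2 81.7 F [ 0.1 -1.6 14.9] op 59.5 yaw [0.335 0.942]
disc: top height at axis 94.4 tilt(-x down) 0.061 tilt y 0.001 34090 -x edge top z rel rim 4.2
```

>>> {"op": "step_arm", "data": {
  "deltas": [
    [-1, 0, 0, 0],
    [-1, 1, 0, 0],
    [-1, 2, 0, 0],
    [-1, 2, 0, 0]
  ]
}}

```text
time_s: 31.6
position: [449.1, 167.5, 81.8]
eef_rot: [[0.001, -0.942, 0.335], [0.0, 0.335, 0.942], [-1.0, -0.001, 0.001]]
wrist_force: [3.6, 1.0, 0.2]
opening: 59.7
```

```bash
python3 -c "
from h import *
lid()"
```

```text
t 31.6 TCP carrier x,y,z -10.7 0.2 81.8 F [3.6 1.  0.2] op 59.7 yaw [0.335 0.942]
disc: top height at axis 94.5 tilt(-x down) 0.062 tilt y 0.001 32933 -x edge top z rel rim 4.2
```

>>> {"op": "step_arm", "data": {
  "deltas": [
    [0.5, 0, 0, 0],
    [1, 0, 0, 0],
    [1.5, 0, 0, 0],
    [1.5, 0, 0, 0]
  ]
}}

```text
time_s: 32.15
position: [449.5, 167.3, 80.5]
eef_rot: [[0.002, -0.942, 0.335], [0.0, 0.335, 0.942], [-1.0, -0.001, 0.001]]
wrist_force: [5.7, 0.6, 3.3]
opening: 59.3
```

```bash
python3 -c "
from h import *
lid()"
```

```text
t 32.15 TCP carrier x,y,z -10.3 0.2 80.5 F [5.7 0.6 3.3] op 59.3 yaw [0.335 0.942]
disc: top height at axis 93.2 tilt(-x down) 0.046 tilt y 0.001 33152 -x edge top z rel rim 4.3
```

>>> {"op": "step_arm", "data": {
  "deltas": [
    [0.5, 0, 0, 0],
    [1, 0, 0, 0],
    [1.5, 0, 0, 0],
    [2, 0, 0, 0],
    [2, 0, 0, 0]
  ]
}}

```text
time_s: 32.83
position: [450.1, 167.2, 78.6]
eef_rot: [[0.003, -0.942, 0.335], [0.0, 0.335, 0.942], [-1.0, -0.002, 0.001]]
wrist_force: [7.8, 0.0, 4.7]
opening: 59.4
```

```bash
python3 -c "
from h import *
lid()"
```

```text
t 32.83 TCP carrier x,y,z -9.8 0.2 78.6 F [7.8 0.  4.7] op 59.4 yaw [0.335 0.942]
disc: top height at axis 91.5 tilt(-x down) 0.023 tilt y 0.0 33538 -x edge top z rel rim 4.5
```

>>> {"op": "step_arm", "data": {
  "deltas": [
    [0.5, -0.4, 0, 0],
    [1, -0.8, 0, 0],
    [1.5, -1, 0, 0],
    [2, -1, 0, 0],
    [2, -1, 0, 0]
  ]
}}

```text
time_s: 33.5
position: [450.7, 167.0, 76.6]
eef_rot: [[0.002, -0.942, 0.335], [0.0, 0.335, 0.942], [-1.0, -0.002, 0.001]]
wrist_force: [5.4, -0.3, 5.1]
opening: 59.4
```

```bash
python3 -c "
from h import *
lid()"
```

```text
t 33.5 TCP carrier x,y,z -9.1 0.3 76.6 F [ 5.4 -0.3  5.1] op 59.4 yaw [0.335 0.942]
disc: top height at axis 89.5 tilt(-x down) -0.002 tilt y 0.0 34011 -x edge top z rel rim 4.6
```

The lid is level and its disc top is at about 90 (rim + 5), so it's home. A small confirming press, then release.

>>> {"op": "step_arm", "data": {
  "deltas": [
    [0.5, 0, 0, 0],
    [0.5, 0, 0, 0]
  ]
}}

```text
time_s: 33.8
position: [450.7, 167.0, 76.6]
eef_rot: [[0.002, -0.942, 0.335], [0.001, 0.335, 0.942], [-1.0, -0.001, 0.001]]
wrist_force: [3.3, -0.2, 11.4]
opening: 59.7
```

>>> {"op": "step_arm", "data": {
  "deltas": [
    [-0.5, 0, 0, 0],
    [-0.5, 0, 0, 0],
    [-0.5, 0, 0, 0],
    [-0.5, 0, 0, 0]
  ],
  "jaw": 75
}}

```text
time_s: 34.3
position: [449.1, 166.8, 75.9]
eef_rot: [[-0.001, -0.942, 0.335], [-0.0, 0.335, 0.942], [-1.0, 0.001, -0.001]]
wrist_force: [-0.2, -0.1, 0.1]
opening: 75.0
```

>>> {"op": "step_arm", "data": {
  "deltas": [
    [-10, 0, 0, 0],
    [-30, 0, 0, 0],
    [-60, 0, 0, 0],
    [-100, 0, 0, 0],
    [-150, 0, 0, 0]
  ]
}}

```text
time_s: 34.92
position: [448.9, 166.5, 227.6]
eef_rot: [[-0.001, -0.942, 0.335], [-0.001, 0.335, 0.942], [-1.0, 0.001, -0.001]]
wrist_force: [-0.2, 1.1, -0.9]
opening: 75.4
```

Run:
```python
from h import *
s=sense();ci,im,d=snap("wrist");P=wcloud(ci,d);h=cv2.cvtColor(im,cv2.COLOR_RGB2HSV).astype(int)
print(s["time_s"],s["position"],s["opening"],s["wrist_force"])
a=(P[...,:2]-C)@ex;b=(P[...,:2]-C)@ey
m=(h[...,2]<60)&(np.hypot(a+8,b)<45)&(P[...,2]>110)&(P[...,2]<128);print("handle top",m.sum(),a[m].mean(),b[m].mean(),P[m][:,2].mean(),"a",np.percentile(a[m],[2,98]),"b",np.percentile(b[m],[2,98]))
m=(np.hypot(a+8,b)<78)&(np.hypot(a+8,b)>40)&(a>-65)&(abs(P[...,2]-90)<6)&(d>0)
A=np.c_[a[m],b[m],np.ones(m.sum())];c=np.linalg.lstsq(A,P[m][:,2],rcond=None)[0];print("disc plane",c,m.sum())
m=(h[...,1]<60)&(h[...,2]>90)&(P[...,2]>97)&(P[...,2]<106)&(a<-50)&(a>-125)&(abs(b)<40);print("strap",np.percentile(a[m],[1,99]),np.percentile(b[m],[1,99]))
ci2,im2,d2=snap("scene");Q=cloud(ci2,d2);h2=cv2.cvtColor(im2,cv2.COLOR_RGB2HSV).astype(int)
red=((h2[...,0]<6)|(h2[...,0]>174))&(h2[...,1]>150)&(np.hypot(Q[...,0]-670,Q[...,1]-57)<50);q=Q[red];print("masher",len(q),q.mean(0),q[:,2].max())
m=(h2[...,2]<60)&(np.hypot((Q[...,:2]-C)@ex+8,(Q[...,:2]-C)@ey)<38)&(Q[...,2]>95)&(Q[...,2]<128);q=Q[m];print("handle scene",m.sum(),((q[:,:2]-C)@ex).mean(),((q[:,:2]-C)@ey).mean(),q[:,2].max())
A1=cv2.resize(im[...,::-1],(400,300));A2=cv2.resize(im2[...,::-1],(400,300));cv2.imwrite("pics/fin.png",np.hstack([A1,A2]))
```

```text
34.925 [448.92186005 166.51256589 227.57450742] 75.35804506185056 [-0.2209654   1.13513645 -0.88012108]
handle top 1130 -11.142084977013234 0.5019488299596624 120.39819394595956 a [-17.57471382  -3.09018374] b [-27.09715429  27.52327633]
disc plane [-1.12738855e-04  1.17376170e-03  8.94867827e+01] 11091
strap [-105.77846758  -71.43020758] [-28.89513527  30.02311825]
masher 114 [677.667574    67.02578649 191.56257587] 214.59809445270426
handle scene 163 -3.205203128257521 5.246271770668542 125.01004250612519
```

View pics/fin.png

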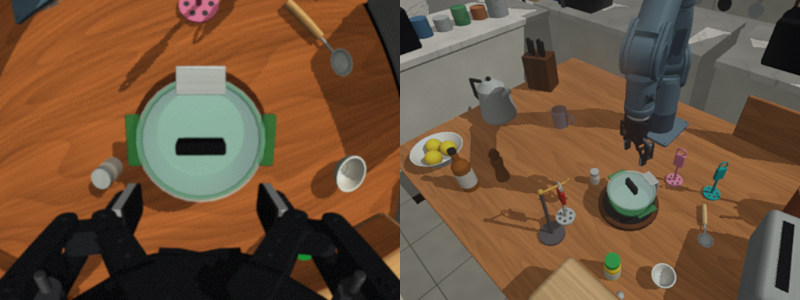

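The final view shows the lid level on the dish under the strap (200,145), the masher hanging on the hook (562,205), and the arm clear.

>>> {"op": "step_arm", "data": {
  "deltas": [
    [-20, 0, 0, 0],
    [-20, 0, 0, 0],
    [-20, 0, 0, 0],
    [-20, 0, 0, 0]
  ]
}}

```text
time_s: 35.52
position: [449.0, 166.6, 245.3]
eef_rot: [[-0.001, -0.942, 0.335], [-0.001, 0.335, 0.942], [-1.0, 0.001, -0.001]]
wrist_force: [1.1, -0.5, -0.2]
opening: 75.1
```

```bash
python3 -c "
from h import *
s=sense();print(s['time_s'],s['wrist_force']);print(r.close_job())"
```

```text
35.525 [ 1.05567517 -0.47849906 -0.21308388]
the job is handed in; nothing more can be done
None
```

I hung the masher by its eye on the hook, put the lid on the dish with its edge under the strap, and handed the job in at 35.5 s. No verdict was reported.

**How it went**
- **Tilting the lid:** My first press on the rim, at the strap position, did not tilt the lid in the grip (about 19 N). I lifted off and pre-tilted it 0.10 rad against the dish's open +y rim. I then slid it under the strap and lowered it until it swivelled level.
- **Snags while lowering:** It caught twice on the +x rim, peaking at about 25 N at the wrist, and a small shift towards -x freed it each time.

**Last checks**
- **Lid:** The disc top is at about 89.5 mm (90 expected), tilt is about 0.001 rad, and the centre is 9–11 mm towards -x of the board's axis (limit 14). The dish itself sits about 7 mm that way.
- **Masher:** It is hanging still. The top of the red grip is at 214.6 mm, against 212.5 expected.
- **Arm:** It is clear of everything, with no real force at the wrist.
- **Bystanders:** They look unmoved in the last picture; I did not measure them.

**What disagreed**
- **Fingertips:** They stood about 17–24 mm behind the reported TCP, not 17 mm ahead as stated. My first try at the lid handle closed above it, and the masher was probably held by its eye ring rather than the red grip.
- **Lid position from the scene camera:** It put the handle about 7 mm further along +x and 5 mm further along +y than the wrist camera did. I trusted the wrist camera because the scene view sees mostly one side of the bar.

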